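# Find the hidden index notch with the locking key

### The arm

A 6-joint arm with a two-finger parallel gripper is mounted at the origin on the work surface. World frame = base frame: x ahead of the robot, y to its left, z up, the work surface at z = 0. Lengths are in m, angles in degrees, forces in N, time in s.
With the tool pointing down it reaches from about 0.35 to 0.875 m from the base axis. Payload 4.2 kg.
Tool frame: the origin (TCP) lies on the centre line of the jaws, within the pads' length; the fingertips stand 19 mm ahead of it and the grasp point (between the pads) is the TCP; x points along the fingers, y is the direction in which the jaws open and shut, and the axes are right-handed (so a half turn about x gives the same grasp; the last joint's range is limited). The gripper opens to 87 mm and grips with 3 to 60 N. Pads are 19 mm wide; open, the fingers measure 117 mm over their backs; the gripper's body (75 mm by 190 mm) begins 51 mm behind the grasp point.
Start: joints at [-48.381, 22.042, 0.453, 0, -68.411, -14.817], TCP at [0.282, -0.558, 0.205] pointing down, gripper open.
Joint ranges: [-179.83, 179.83], [-69.29, 118.12], [-61.27, 80.66], [-181.25, 117.63], [-171.15, -9.14], [-177.46, 177.46]. Speed limits (degrees/s): [159.86, 159.86, 180, 180, 180, 180].

### API

Orientations are given as a 3x3 rotation matrix whose columns are the frame's x, y, z axes.
In Python, from station import r, viewer, job, spotter gives the robot as it stands.
- The arm moves only by the tool play_rows, never from a script. Its argument "commands" is a list of rows, each an object of numbers: "fingers": the gripper command: -1 is fully open, 1 is shut, values between are in proportion; "tx", "ty", "tz": the shift along the tool's x, y, z normalised to -1 to 1, where 1 is 750 mm; "ax", "ay", "az": the turn, a rotation vector about the tool's x, y, z normalised to -1 to 1, where 1 is pi rad. In form: [{"fingers": .., "tx": .., "ty": .., "tz": .., "ax": .., "ay": .., "az": ..}, ...]. A call has 1 to 5 rows; each row is the pose to reach, as a shift and turn from the pose commanded when the call began, along the tool's axes at that moment, turning the shorter way round; what a row does not reach only later rows make up. A row lasts 1/12 s, in which the tool goes at most 41.7 mm and 7.16 degrees, less where a joint would pass 70% of its speed; a pose out of reach is approached as far as the arm can. A call with a number of a shift or a turn outside -1 to 1 is refused whole. A call with a gripper value outside its range is refused whole. The fingers move at their own pace and stop on an object; the grip force is fixed at half the most. Time passes only in rows, so rows that repeat a pose let the fingers close. It gives the time, the measured TCP pose, the force and the opening at its end, in the units of the state.
- r.sense(): the state, without advancing time (a new reading comes with each control period).
- viewer.capture(name): name is "side" or "top"; returns a dict with "image" (480x640x3 uint8, red, green, blue), "fx", "fy", "cx", "cy" (pixels), "R" (3x3) and "t" (3): a world point X has camera coordinates R X + t. Camera axes: x right, y down, z forward; pixel columns grow to the right and rows downward; lengths in m; the calibration is good to about 2 mm. A picture is of the moment at which its call begins. There is no depth.
- job.finish_job(): hands the job in, once; it reports no verdict.
Trained networks look in a picture, given as the dict that the camera call returned (one of the last four; its "shot" number tells which), for a name from the list of things; names that differ only in an ending like _2 or _b are one class to them, and where a whole thing is asked for, a point or a joint stands for the part that bears it (a point fixed in the world has none). Each returns a list of dicts, best first, with "score" (0 to 1); they miss things now and then, are a little off and sometimes report something else, mostly with a low value. They report only what shows in the picture. A call takes as long as a camera call. They do not tell look-alikes from the thing itself.
- spotter.find_in(name, picture): "uv" ([column, row] in pixels, amid what is visible of it).
- spotter.silhouettes(name, picture): "region" (480x640 bool, what is visible of it) and "uv" ([column, row] in pixels, amid what is visible of it).
The state is a dict: "time_s": time; "joints": joint angles; "joint_velocities": joint speeds; "effort": joint torques, N m; "tcp_pos": TCP position; "ee_rot": TCP orientation; "wrist_force": force on the tool from outside, world axes, zero at the start; "moment": the same for the moment, N m; "gripper_width": opening from 0.0 (shut) to 1.0 (fully open).
Only numpy, scipy, OpenCV 4.12 (cv2) and the standard library are available. Lean on these libraries where they do the work, as an engineer would, in place of code of your own. Each camera call takes 0.05 s, during which the arm holds its last target. There are 200 camera calls.

### The job

Lock the mould tray of the tilted casting stand: lift the steel locking key out of its wooden holder, let its blade down into the collared end of the stand's long slit until it rests on the sprung bar inside, and draw it along the slit towards the other end, riding on the bar, until it drops into the bar's hidden notch. Stop there without forcing the bar, leave the key standing fully home in the notch and let go of it; leave everything else on the bench where it is.

Things in the scene. Friction and masses are not known exactly. Their poses are not given: they have to be found in the camera images.
- deck: grey top of the casting stand: a face 140 mm up the slope by 370 mm wide, tilted 30 degrees to face up and towards the robot. Origin: on the slit's centre line in the plane of the face (97 mm above the bench). x runs up the slope, y along the slit, z out of the face (a tool square to it leans 30 degrees from vertical). Slit 18 mm wide, open from y = -100 to 90 mm, side walls along z
- slit_mid (a point): point on the slit's centre line in the plane of the face (deck y = -5 mm). 30 mm below the face a steel bar fills the slit's width. It is sprung along deck z: yields at about 5 N, sinks at most 9 mm (about 18 N), then solid. Forces over 60 N between key and stand count as forcing
- slit_far_end (a point): point in the plane of the face at the slit's plain end (deck y = -100 mm). The bar has one notch across it, out of sight, 34 mm long in y, 20 mm deep (floor 50 mm below the face), with square ends that catch a blade pressed on the bar. The notch's centre lies anywhere from deck y = -75 to 5 mm, new each time
- slit_entry (a point): point in the plane of the face on the slit's centre line in the middle of its collared end (deck y = 65 mm), where the blade goes in. A steel collar frames this end (deck y = 45 to 99 mm): its two long lips flare outwards at 45 degrees from the slit's edges to 11 mm above the face, 43 mm apart, and guide the blade in
- clamped_mould (a point): centre of the top of the pink mould fixed on the face up the slope of the slit (deck x = 39 to 81 mm, y = -95 to 95 mm, 25 mm above the face); its two clamps reach y = 114 mm either side and 36 mm above the face
- holder: fixed wooden block 70 x 80 x 60 mm tall in which the key stands upright at the start; origin at the centre of its underside; a pocket 17 x 31 mm, 45 mm deep, is open at its top
- key_grip (a point): centre of the key's aluminium grip, 26 mm (x) by 36 mm (y) by 40 mm (z). Below it the steel blade, 12 mm (x) by 26 mm (y), reaches down along -z to its square end 105 mm below this point. z runs from blade to grip, y along the blade's broad side, which must lie along the slit. 0.2 to 0.4 kg. In the holder this point stands 120 mm above the bench
- key_tip (a point): centre of the square lower end of the key's blade, 105 mm below the grip's centre along the key
- tin: bystander: closed round tin, 90 mm across, 110 mm tall, origin at the centre of its underside
- brick: bystander: loose red brick, 100 x 200 x 65 mm, origin at the centre of its underside
- mould: bystander: empty open pink mould box, 110 x 150 x 70 mm, origin at the centre of its underside
- cup: bystander: white mixing cup, 72 mm across, 75 mm tall, standing between the robot and the stand, origin at the centre of its underside
- spatula: bystander: spatula lying flat between the robot and the stand, about 250 mm long, origin under its middle
- torch: bystander: blow torch, a red can 66 mm across with a valve and a copper nozzle along its own +x, 190 mm tall in all, origin at the centre of its underside
There are look-alikes about, which are no part of the job. Of the things like the part that bears key_grip, leave any that is green; of the rest the smaller one is meant.

How it is judged (in metres and radians):
On the way, in this order (a step that is already met when the one before it is completed fails the run):
1. the key's blade is let down on to the bar in the collared end of the slit (end of the blade more than 26 mm below the face) (z of key_tip in the frame of deck below -0.026 m and y of key_tip in the frame of deck between 0.045 and 0.085 m), for 0.1 s.
2. the blade has been drawn out of the collared end, riding on the bar (24 to 42 mm below the face) (y of key_tip in the frame of deck below 0.04 m and z of key_tip in the frame of deck between -0.042 and -0.024 m), for 0.1 s.
3. the blade has dropped into the notch (more than 45 mm below the face) (z of key_tip in the frame of deck below -0.045 m and y of key_tip in the frame of deck below 0.03 m), for 0.2 s.
At the end, for the whole second after the job is handed in: The key stands released and at rest in the notch: the end of its blade more than 45 mm below the face within the slit, its axis within 0.25 rad (14 degrees) of square to the face (all of step 3 and z of key_tip in the frame of deck above -0.065 m and y of key_tip in the frame of deck above -0.1 m and angle between the z axis of key_grip and the z axis of deck, either way round below 0.25 rad and distance of deck from where it was at the start of the episode below 0.01 m and contact force between key and the fingers below 0.1 N and linear speed of key below 0.02 m/s); the robot touches nothing.
It fails at once if the key is forced against the stand (over 60 N) (contact force between key and stand above 60 N).
It fails at once if a bystander (tin, brick, mould box, cup, spatula or torch) is moved more than 25 mm (distance of any of tin, brick, mould, cup, spatula, torch from where it was at the start of the episode above 0.025 m).
It also fails if it takes over 54 s, if anything falls off the work surface, if the arm or the gripper's body presses on something with over 40 N, if the wrist force passes 120 N, or if a joint passes its speed limit or range.

## Working session

There is one attempt and no reset: what is moved stays moved. The work goes in short steps, Python scripts to look and compute and a tool call to move; the robot and the scene stay as the last step left them, time stands still between calls to the robot, and variables do not carry over. Pictures are saved under pics/ and viewed, about 8 in all and at most 12, crops included, and the job is handed in when it is done.

Besides the shell and the picture viewer there is one more tool, called after "Call:" as name(argument=value, ...), one argument or row to a line, values as JSON. play_rows: Moves the arm, as the interface text tells. Its arguments: {"type":"object","properties":{"commands":{"type":"array"}},"required":["commands"]}

```bash
ls; mkdir -p pics
python3 - <<'E'
from station import r,viewer,job,spotter
import cv2,numpy as np
s=r.sense();print(s)
for n in("side","top"):
    p=viewer.capture(n)
    cv2.imwrite(f"pics/{n}0.png",p["image"][:,:,::-1])
    print(n,p["shot"],p["fx"],p["fy"],p["cx"],p["cy"],np.round(p["R"],4).tolist(),np.round(p["t"],4).tolist())
    for k in["deck","slit_mid","slit_far_end","slit_entry","clamped_mould","holder","key_grip","key_tip","tin","brick","mould","cup","spatula","torch"]:
        print(k,[(np.round(d["uv"],1).tolist(),round(d["score"],2)) for d in spotter.find_in(k,p)][:4])
E
```

```text
pics
{'time_s': 0.0, 'joints': array([-4.83800008e+01,  2.20913801e+01,  3.79796963e-01, -2.79130724e-02,
       -6.84114765e+01, -1.48151502e+01]), 'joint_velocities': array([-0.10408095,  0.07599402, -0.09544472,  0.10230317,  0.05541332,
        0.00215557]), 'effort': array([ 5.13484576e-05, -3.90662026e+01,  1.87405854e+01,  4.22001421e+00,
        1.09003848e-02, -2.03626182e-04]), 'tcp_pos': array([ 0.28155302, -0.55727144,  0.20345604]), 'ee_rot': array([[-1.08786344e-03, -4.50791456e-01,  8.92628635e-01],
       [ 1.90646527e-03,  8.92626606e-01,  4.50792755e-01],
       [-9.99997591e-01,  2.19216645e-03, -1.11637591e-04]]), 'wrist_force': array([-0.02145256,  1.0910567 ,  0.06360775]), 'moment': array([-0.00811599, -0.03722737,  0.00696255]), 'gripper_width': 0.9981781339106661}
side 1 620.9821033997125 620.9821033997125 320.7779856603794 240.06730485926377 [[0.9989, -0.047, 0.0054], [-0.0323, -0.7607, -0.6483], [0.0345, 0.6474, -0.7613]] [-0.5779, 0.1154, 1.6202]
deck [([325.1, 277.0], 0.9)]
slit_mid [([323.9, 275.9], 0.73)]
slit_far_end [([324.7, 278.1], 0.97)]
slit_entry
[... 579 characters left out ...]
 322.61652021500566 229.30407351647588 [[0.0447, -0.999, 0.005], [-0.9734, -0.0447, -0.2249], [0.2249, 0.0052, -0.9744]] [-0.0098, 0.5791, 1.2535]
deck [([347.3, 226.7], 0.68)]
slit_mid [([348.1, 227.3], 0.84)]
slit_far_end [([347.3, 225.0], 0.97)]
slit_entry [([345.8, 224.2], 0.75)]
clamped_mould [([347.0, 225.0], 0.92)]
holder [([468.6, 273.5], 0.71)]
key_grip [([490.0, 213.7], 0.61), ([483.4, 262.0], 0.57), ([480.6, 320.2], 0.56)]
key_tip [([486.6, 214.8], 0.77), ([479.8, 320.9], 0.67), ([481.6, 263.2], 0.64)]
tin [([177.2, 263.4], 0.86)]
brick [([410.8, 155.6], 0.88)]
mould [([281.3, 148.2], 0.79)]
cup [([259.9, 331.0], 0.63)]
spatula [([360.3, 354.6], 0.9)]
torch [([146.5, 177.5], 0.9)]
```

View pics/side0.png

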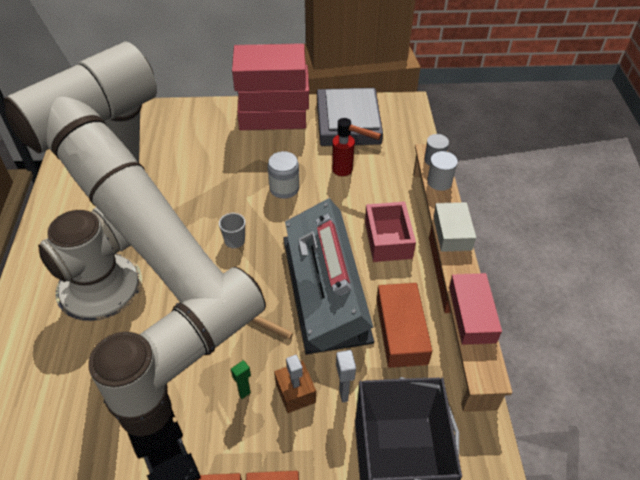

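View pics/top0.png

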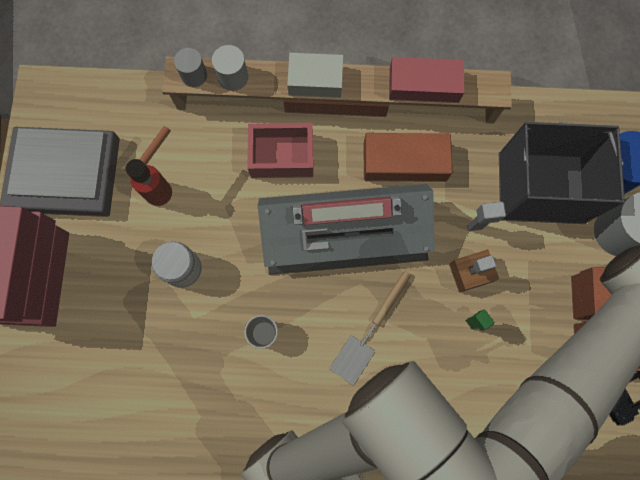

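The side view shows the green key at (241,378), the grey key in the wooden holder at (295,368), and a larger grey one at (345,365). The top view shows the holder key at (483,264) and the stand's collar at the left end (317,240), so deck y ≈ world +y. I'll crop for precision.

```bash
cat > h.py <<'E'
import numpy as np,cv2
from scipy.optimize import least_squares
def proj(p,X):
    c=np.atleast_2d(X)@np.asarray(p["R"]).T+np.asarray(p["t"]); return np.c_[p["fx"]*c[:,0]/c[:,2]+p["cx"],p["fy"]*c[:,1]/c[:,2]+p["cy"]]
def ray(p,uv):
    R=np.asarray(p["R"]);o=-R.T@np.asarray(p["t"]);d=R.T@np.array([(uv[0]-p["cx"])/p["fx"],(uv[1]-p["cy"])/p["fy"],1]);return o,d
def onz(p,uv,z):
    o,d=ray(p,uv);return o+d*(z-o[2])/d[2]
def onplane(p,uv,q,n):
    o,d=ray(p,uv);return o+d*((q-o)@n)/(d@n)
def tri(P):
    A=[];b=[]
    for p,uv in P:
        o,d=ray(p,uv);d=d/np.linalg.norm(d);M=np.eye(3)-np.outer(d,d);A.append(M);b.append(M@o)
    return np.linalg.lstsq(np.vstack(A),np.hstack(b),rcond=None)[0]
def crop(p,x0,y0,x1,y1,k):
    return cv2.resize(np.ascontiguousarray(p["image"][y0:y1,x0:x1,::-1]),None,fx=k,fy=k,interpolation=cv2.INTER_CUBIC)
E
python3 - <<'E'
from station import r,viewer,job,spotter
from h import *
import pickle
T=viewer.capture("top");S=viewer.capture("side");pickle.dump((T,S),open("p0.pkl","wb"))
cv2.imwrite("pics/c1.png",crop(T,250,180,450,280,4))
a=crop(T,445,240,505,300,6);b=crop(S,270,345,330,415,5);c=crop(S,280,195,380,355,4)
im=np.zeros((640,800,3),np.uint8)
im[:360,:360]=a; 
im2=np.zeros((600,760,3),np.uint8);im2[:360,:360]=a;im2[:600,360:760]=c[:600];b=cv2.resize(b,(205,240));im2[360:,:205]=b
cv2.imwrite("pics/c2.png",im2)
sa=spotter.silhouettes("key_grip",T);sb=spotter.silhouettes("key_grip",S)
for x in sa:
    for y in sb:
        X=tri([(T,x["uv"]),(S,y["uv"])]);e=max(np.abs(proj(T,X)-x["uv"]).max(),np.abs(proj(S,X)-y["uv"]).max())
        if e<6: print(np.round(x["uv"]),np.round(y["uv"]),np.round(X,3),round(e,1),x["region"].sum(),y["region"].sum())
for n in["holder"]:
  for p in(T,S):
    for x in spotter.silhouettes(n,p)[:1]:
        c=max(cv2.findContours(x["region"].astype(np.uint8),0,2)[0],key=cv2.contourArea)
        print(n,x["uv"],cv2.approxPolyDP(c,3,True)[:,0].tolist())
E
```

```text
[487. 215.] [345. 371.] [ 0.615 -0.34   0.114] 0.5 644 657
[481. 321.] [240. 376.] [ 0.388 -0.33   0.089] 0.7 381 528
[484. 261.] [295. 372.] [ 0.512 -0.334  0.108] 2.0 320 326
holder [470.7, 270.5] [[488, 250], [451, 260], [449, 266], [460, 292], [498, 278], [494, 268], [470, 272], [475, 260], [489, 256]]
holder [294.4, 389.9] [[303, 362], [295, 387], [286, 368], [274, 372], [287, 412], [315, 401], [316, 391]]
```

View pics/c1.png

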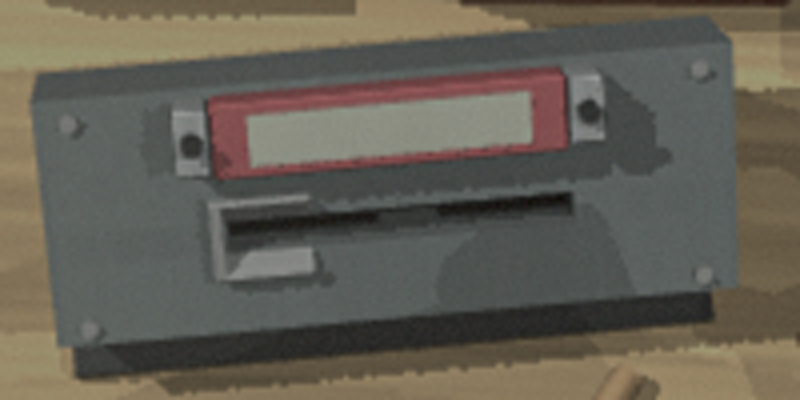

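View pics/c2.png

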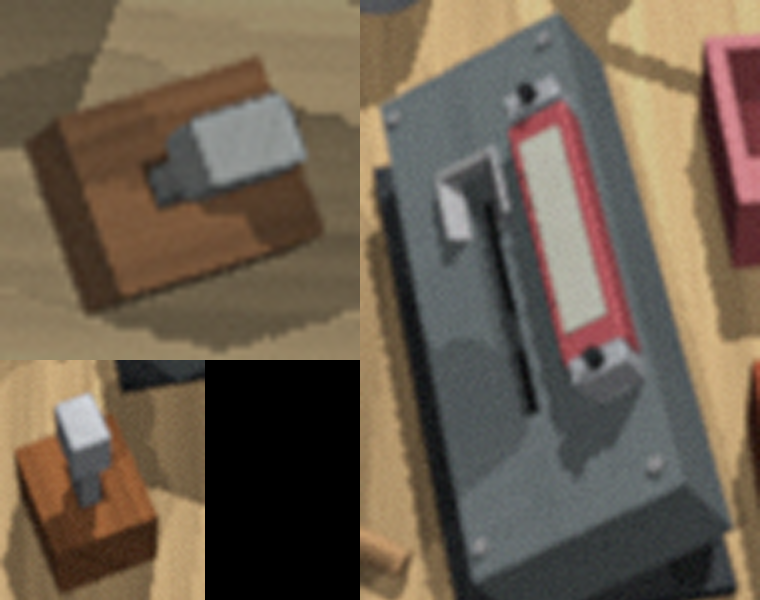

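```bash
cat > fit.py <<'E'
from h import *
import pickle
T,S=pickle.load(open("p0.pkl","rb"))
t=lambda a:np.array(a,float)/4+[250,180]
s=lambda a:(np.array(a,float)-[360,0])/4+[280,195]
def Rd(yaw):
    a=np.radians(30);c,q=np.cos(yaw),np.sin(yaw)
    return np.array([[c,-q,0],[q,c,0],[0,0,1]])@np.array([[np.cos(a),0,-np.sin(a)],[0,1,0],[np.sin(a),0,np.cos(a)]])
def W(P,p): return np.array([p[0],p[1],.097])+np.array(P)@Rd(p[2]).T
def model(x0):return [(x0+.14,.185,0),(x0+.14,-.185,0),(x0,-.185,0),(x0,.185,0),(.039,.095,.025),(.039,-.095,.025)]
top=[t(a) for a in[(33,100),(733,42),(738,288),(60,346),(218,180),(568,150)]]
sid=[s(a) for a in[(558,12),(683,487),(472,580),(385,103),(512,130),(565,360)]]
def res(p): 
    M=W(model(p[3]),p);return np.r_[(proj(T,M)-top).ravel(),(proj(S,M)-sid).ravel()]
if __name__=="__main__":
    f=least_squares(res,[.6,0,.05,-.05],loss="soft_l1");p=f.x;print(p,np.degrees(p[2]));print(np.round(res(p).reshape(-1,2),1).tolist())
    E=[[-.009,.09,0],[-.009,-.1,0],[.009,-.1,0],[.009,.09,0]]
    L=[[-.0215,.045,.011],[-.0215,.099,.011],[.0215,.099,.011],[.0215,.045,.011]]
    Mo=[[.039,.095,.025],[.039,-.095,.025],[.081,-.095,.025],[.081,.095,.025]]
    x0=p[3];F=[(x0+.14,.185,0),(x0+.14,-.185,0),(x0,-.185,0),(x0,.185,0)]
    a=crop(T,250,180,450,280,4);c=crop(S,280,195,380,345,4)
    for P,col in((E,(0,255,255)),(L,(0,255,0)),(Mo,(255,255,0)),(F,(255,0,255))):
        for im,q,o in((a,T,(250,180)),(c,S,(280,195))):
            cv2.polylines(im,[((proj(q,W(P,p))-o)*4).astype(int)],True,col,1)
    cv2.imwrite("pics/o1.png",a);cv2.imwrite("pics/o2.png",c)
    # combined
    im=np.zeros((600,800,3),np.uint8);im[:600,400:]=c;b=cv2.resize(a[:, :],(400,200));im[:200,:400]=b
    im[200:580,:400]=cv2.resize(a[150:320,180:600],(400,162)).repeat(1,0)[:0].reshape(0,400,3) if 0 else 0
    z=crop(T,295,220,400,255,4)[:, :]
    big=a[140:300,190:590];im[220:380,:400]=big;im[400:600,:400]=crop(T,297,215,397,265,4)
    cv2.imwrite("pics/o.png",im)
    # key
    ka=lambda a:np.array(a,float)/6+[445,240]
    kb=lambda a:(np.array(a,float)-[0,360])/[3.417,3.429]+[270,345]
    def KW(P,k):
        q=np.array([[np.cos(k[2]),-np.sin(k[2]),0],[np.sin(k[2]),np.cos(k[2]),0],[0,0,1]]);return np.array([k[0],k[1],0])+np.array(P)@q.T
    # key frame: y left-ish, x away
    G=[(.013,.018,.14),(.013,-.018,.14),(-.013,-.018,.14),(-.013,.018,.14)]
    H=[(.035,.04,.06),(.035,-.04,.06),(-.035,-.04,.06),(-.035,.04,.06),(.035,.04,0),(-.035,.04,0)]
    gt=ka([(190,125),(280,93),(304,158),(207,187)]);ht=ka([(62,118),(262,57),(325,230),(118,295),(28,140),(88,315)])
    gs=kb([(92,395),(110,440),(75,448),(55,402)])
    for nm,fn in(("grip",lambda k:np.r_[(proj(T,KW(G,k))-gt).ravel(),(proj(S,KW(G,k))-gs).ravel()]),("holder",lambda k:(proj(T,KW(H,k))-ht).ravel())):
        g=least_squares(fn,[.5,-.33,.3],loss="soft_l1");print(nm,g.x,np.degrees(g.x[2]),np.round(g.fun if 0 else fn(g.x),1))
E
python3 fit.py
```

```text
[ 0.56209577 -0.04111479  0.1309353  -0.05659569] 7.502040353681901
[[1.8, -0.2], [-1.1, 0.3], [-1.2, 0.2], [1.6, -0.3], [-0.5, -0.4], [1.2, -0.3], [0.6, 0.4], [0.0, -2.1], [-0.0, -0.9], [-0.8, 1.4], [-1.0, -1.3], [-0.2, 1.1]]
grip [ 0.50537054 -0.32870497  0.31833051] 18.238994882990557 [-0.3 -1.4  0.9 -0.6  1.1  0.4  0.9  0.2 -0.  -2.3  0.4 -1.4 -1.   0.2
 -0.7 -0.5]
holder [ 0.5058038  -0.33012765  0.33114751] 18.9733547755098 [-0.4 -0.6  0.1 -0.3  0.5  0.7  0.8  0.  -0.5  0.3 -0.5 -0. ]
```

View pics/o.png

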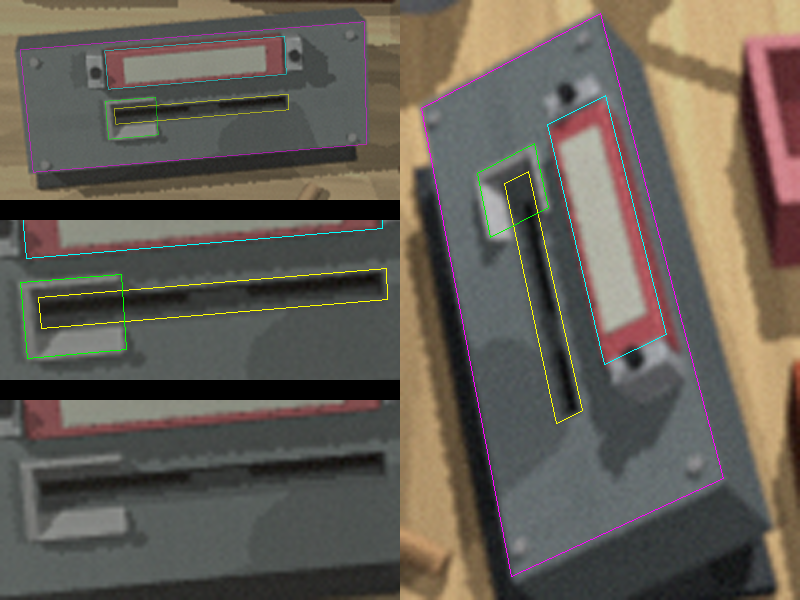

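The overlay fits to about 1 px: face, mould, collar and slit all line up, with the slit end near (393,231) in the top view. The key is at (0.5055,-0.3294) with yaw 18.7°, and the grip and holder fits agree. I'll start moving.

```bash
cat > go.py <<'E'
import numpy as np,json,sys,os
from scipy.spatial.transform import Rotation as Ro
F="cmd.json"
def down(yawdeg):
    a=np.radians(yawdeg);return np.c_[[0,0,-1],[-np.sin(a),np.cos(a),0],[np.cos(a),np.sin(a),0]]
if not os.path.exists(F): json.dump({"p":[.282,-.558,.205],"R":down(26.8).tolist()},open(F,"w"))
def deckpose(x,y,z,d):  # TCP in deck coords, tool square to face
    from fit import Rd
    R=Rd(d[2]);return np.array([d[0],d[1],.097])+R@np.array([x,y,z]),np.c_[-R[:,2],R[:,1],R[:,0]]
def row(p,R,commit=True):
    c=json.load(open(F));cp=np.array(c["p"]);cR=np.array(c["R"])
    t=np.round(cR.T@(np.array(p)-cp)/.75,5);a=np.round(Ro.from_matrix(cR.T@R).as_rotvec()/np.pi,4)
    print("t",t,"a",a,"dist mm",np.linalg.norm(t)*750,"deg",np.linalg.norm(a)*180)
    if commit: json.dump({"p":(cp+cR@t*.75).tolist(),"R":(cR@Ro.from_rotvec(a*np.pi).as_matrix()).tolist()},open(F,"w"))
E
python3 -c "
from go import *
row([.5055,-.3294,.205],down(18.7))
row([.5055,-.3294,.124],down(18.7))"
```

```text
t [0.      0.1377  0.40342] a [0.045 0.    0.   ] dist mm 319.70502787726065 deg 8.1
t [ 0.108 -0.    -0.   ] a [-0.  0.  0.] dist mm 81.0 deg 0.0
```

Call:
play_rows(
  commands=[
    {"fingers": -1,"tx": 0,"ty": 0.0689,"tz": 0.2017,"ax": 0,"ay": 0,"az": 0},
    {"fingers": -1,"tx": 0,"ty": 0.0689,"tz": 0.2017,"ax": 0,"ay": 0,"az": 0},
    {"fingers": -1,"tx": 0,"ty": 0.0689,"tz": 0.2017,"ax": 0,"ay": 0,"az": 0},
    {"fingers": -1,"tx": 0,"ty": 0.0689,"tz": 0.2017,"ax": 0,"ay": 0,"az": 0},
    {"fingers": -1,"tx": 0,"ty": 0.0689,"tz": 0.2017,"ax": 0,"ay": 0,"az": 0},
  ],
)

```text
time_s: 2.22
tcp_pos: [0.3972, -0.44, 0.2048]
ee_rot: [[0.001, -0.456, 0.89], [0.0, 0.89, 0.456], [-1.0, -0.0, 0.001]]
wrist_force: [-1.0, -0.4, -0.4]
gripper_width: 1.001
```

Call:
play_rows(
  commands=[
    {"fingers": -1,"tx": 0,"ty": 0.0688,"tz": 0.2017,"ax": 0.045,"ay": 0,"az": 0},
    {"fingers": -1,"tx": 0,"ty": 0.0688,"tz": 0.2017,"ax": 0.045,"ay": 0,"az": 0},
    {"fingers": -1,"tx": 0,"ty": 0.0688,"tz": 0.2017,"ax": 0.045,"ay": 0,"az": 0},
    {"fingers": -1,"tx": 0,"ty": 0.0688,"tz": 0.2017,"ax": 0.045,"ay": 0,"az": 0},
    {"fingers": -1,"tx": 0,"ty": 0.0688,"tz": 0.2017,"ax": 0.045,"ay": 0,"az": 0},
  ],
)

```text
time_s: 2.63
tcp_pos: [0.5094, -0.3255, 0.2044]
ee_rot: [[0.002, -0.326, 0.945], [0.0, 0.945, 0.326], [-1.0, -0.0, 0.002]]
wrist_force: [-0.1, -1.3, -0.6]
gripper_width: 1.0
```

Run:
```python
from station import r,viewer,job,spotter
from h import *
s=r.sense();print(s["time_s"],s["tcp_pos"],s["ee_rot"].round(3).tolist(),s["wrist_force"])
T=viewer.capture("top");S=viewer.capture("side")
im=np.zeros((480,800,3),np.uint8);im[:,:400]=crop(T,435,215,535,335,4);im[:,400:]=crop(S,245,305,345,425,4);cv2.imwrite("pics/g1.png",im)
```

```text
2.6333 [ 0.50938838 -0.32546104  0.20439434] [[0.002, -0.326, 0.945], [0.0, 0.945, 0.326], [-1.0, -0.0, 0.002]] [-0.12804269 -1.28429433 -0.64815787]
```

View pics/g1.png

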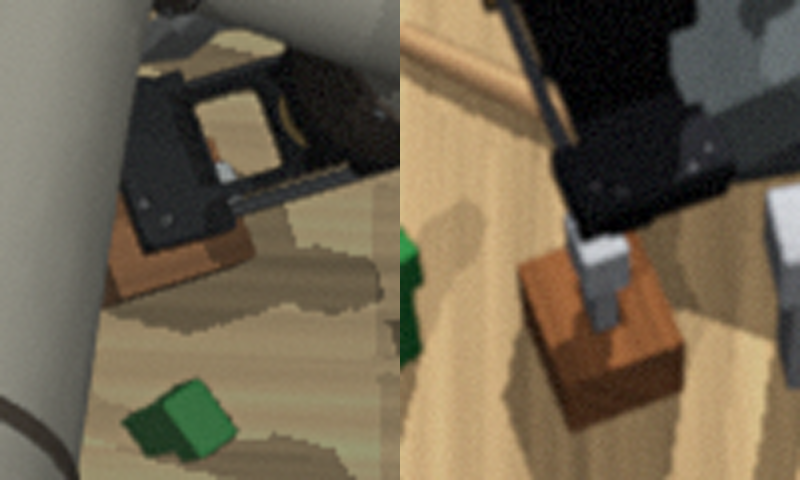

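The open jaws straddle the key grip with pads either side of it, and the yaw matches the holder. The measured TCP is about 4 mm past the commanded point, so I'll lower part way and re-read.

Call:
play_rows(
  commands=[
    {"fingers": -1,"tx": 0.02,"ty": 0,"tz": 0,"ax": 0,"ay": 0,"az": 0},
    {"fingers": -1,"tx": 0.03,"ty": 0,"tz": 0,"ax": 0,"ay": 0,"az": 0},
    {"fingers": -1,"tx": 0.03,"ty": 0,"tz": 0,"ax": 0,"ay": 0,"az": 0},
  ],
)

```text
time_s: 2.98
tcp_pos: [0.5031, -0.3294, 0.1798]
ee_rot: [[-0.004, -0.319, 0.948], [0.002, 0.948, 0.319], [-1.0, 0.003, -0.003]]
wrist_force: [-0.1, 1.0, 0.0]
gripper_width: 1.0
```

Call:
play_rows(
  commands=[
    {"fingers": -1,"tx": 0.04,"ty": 0,"tz": 0,"ax": 0,"ay": 0,"az": 0},
    {"fingers": -1,"tx": 0.078,"ty": 0,"tz": 0,"ax": 0,"ay": 0,"az": 0},
    {"fingers": -1,"tx": 0.078,"ty": 0,"tz": 0,"ax": 0,"ay": 0,"az": 0},
    {"fingers": -1,"tx": 0.078,"ty": 0,"tz": 0,"ax": 0,"ay": 0,"az": 0},
  ],
)

```text
time_s: 3.32
tcp_pos: [0.504, -0.3299, 0.1229]
ee_rot: [[-0.003, -0.32, 0.947], [0.0, 0.947, 0.32], [-1.0, 0.002, -0.003]]
wrist_force: [0.3, -0.3, 0.3]
gripper_width: 1.004
```

Call:
play_rows(
  commands=[
    {"fingers": 1,"tx": 0,"ty": 0,"tz": 0,"ax": 0,"ay": 0,"az": 0},
    {"fingers": 1,"tx": 0,"ty": 0,"tz": 0,"ax": 0,"ay": 0,"az": 0},
    {"fingers": 1,"tx": 0,"ty": 0,"tz": 0,"ax": 0,"ay": 0,"az": 0},
    {"fingers": 1,"tx": 0,"ty": 0,"tz": 0,"ax": 0,"ay": 0,"az": 0},
    {"fingers": 1,"tx": 0,"ty": 0,"tz": 0,"ax": 0,"ay": 0,"az": 0},
  ],
)

```text
time_s: 3.73
tcp_pos: [0.5057, -0.3294, 0.1245]
ee_rot: [[0.002, -0.321, 0.947], [-0.001, 0.947, 0.321], [-1.0, -0.001, 0.001]]
wrist_force: [0.1, -0.4, 0.5]
gripper_width: 0.705
```

Call:
play_rows(
  commands=[
    {"fingers": 1,"tx": 0,"ty": 0,"tz": 0,"ax": 0,"ay": 0,"az": 0},
    {"fingers": 1,"tx": 0,"ty": 0,"tz": 0,"ax": 0,"ay": 0,"az": 0},
    {"fingers": 1,"tx": 0,"ty": 0,"tz": 0,"ax": 0,"ay": 0,"az": 0},
    {"fingers": 1,"tx": 0,"ty": 0,"tz": 0,"ax": 0,"ay": 0,"az": 0},
    {"fingers": 1,"tx": 0,"ty": 0,"tz": 0,"ax": 0,"ay": 0,"az": 0},
  ],
)

```text
time_s: 4.15
tcp_pos: [0.5053, -0.3292, 0.1235]
ee_rot: [[-0.0, -0.321, 0.947], [0.0, 0.947, 0.321], [-1.0, 0.0, -0.0]]
wrist_force: [0.7, -0.3, 0.3]
gripper_width: 0.322
```

Call:
play_rows(
  commands=[
    {"fingers": 1,"tx": 0,"ty": 0,"tz": 0,"ax": 0,"ay": 0,"az": 0},
    {"fingers": 1,"tx": 0,"ty": 0,"tz": 0,"ax": 0,"ay": 0,"az": 0},
    {"fingers": 1,"tx": -0.01,"ty": 0,"tz": 0,"ax": 0,"ay": 0,"az": 0},
    {"fingers": 1,"tx": -0.02,"ty": 0,"tz": 0,"ax": 0,"ay": 0,"az": 0},
  ],
)

```text
time_s: 4.48
tcp_pos: [0.5051, -0.3292, 0.1387]
ee_rot: [[-0.001, -0.321, 0.947], [0.0, 0.947, 0.321], [-1.0, 0.001, -0.001]]
wrist_force: [-0.4, -0.3, -0.3]
gripper_width: 0.046
```

The jaws shut on nothing. I'll look before doing anything else.

Run:
```python
from station import r,viewer,job,spotter
from h import *
s=r.sense();print(s["tcp_pos"],s["gripper_width"])
T=viewer.capture("top");S=viewer.capture("side")
print(proj(T,s["tcp_pos"]),proj(S,s["tcp_pos"]),proj(T,[.5055,-.3294,.14]),proj(S,[.5055,-.3294,.14]))
im=np.zeros((480,800,3),np.uint8);im[:,:400]=crop(T,435,215,535,335,4);im[:,400:]=crop(S,245,305,345,425,4)
for p,o,dx in((T,(435,215),0),(S,(245,305),400)):
    u=(proj(p,s["tcp_pos"])[0]-o)*4+[dx,0];cv2.circle(im,tuple(u.astype(int)),5,(0,0,255),1)
cv2.imwrite("pics/g2.png",im)
```

```text
[ 0.50505254 -0.32918705  0.1387484 ] 0.04608975932240208
[[486.60272521 263.33970681]] [[293.84923011 362.28734436]] [[486.86675473 263.03150859]] [[294.04577297 362.07422769]]
```

View pics/g2.png

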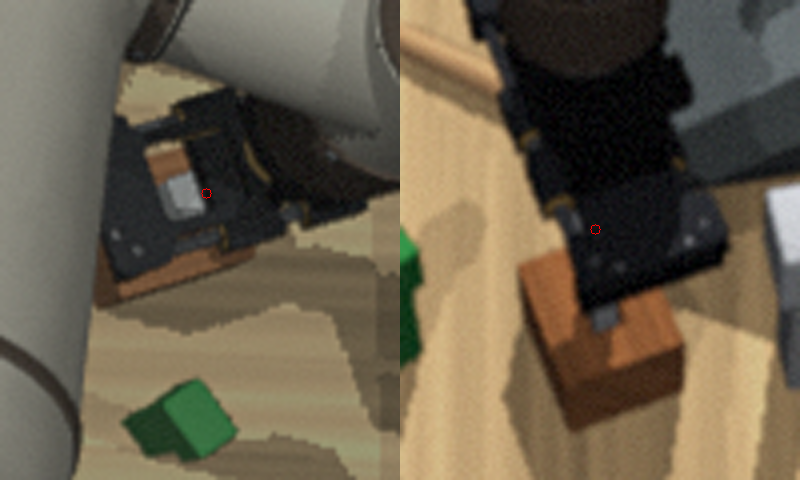

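Call:
play_rows(
  commands=[
    {"fingers": 1,"tx": 0,"ty": 0,"tz": 0,"ax": 0,"ay": 0,"az": 0},
    {"fingers": 1,"tx": 0,"ty": 0,"tz": 0,"ax": 0,"ay": 0,"az": 0},
    {"fingers": 1,"tx": 0,"ty": 0,"tz": 0,"ax": 0,"ay": 0,"az": 0},
  ],
)

```text
time_s: 4.83
tcp_pos: [0.5051, -0.3291, 0.1384]
ee_rot: [[-0.0, -0.321, 0.947], [0.0, 0.947, 0.321], [-1.0, 0.0, -0.0]]
wrist_force: [0.1, -0.1, 0.1]
gripper_width: 0.004
```

Run:
```python
from station import r,viewer,job,spotter
from h import *
s=r.sense();print(s["tcp_pos"],s["gripper_width"],s["wrist_force"],s["moment"])
T=viewer.capture("top");S=viewer.capture("side")
im=np.zeros((600,800,3),np.uint8);im[:,:400]=crop(T,455,235,505,310,8);im[:,400:]=crop(S,270,335,320,410,8)
for p,o,dx in((T,(455,235),0),(S,(270,335),400)):
  X=s["tcp_pos"]
  for Q,c in((X,(0,0,255)),(X+s["ee_rot"][:,1]*.0435,(255,0,0)),(X-s["ee_rot"][:,1]*.0435,(255,255,0)),(X+s["ee_rot"][:,0]*.019,(0,255,0))):
    u=(proj(p,Q)[0]-o)*8+[dx,0];cv2.circle(im,tuple(u.astype(int)),5,c,1)
im=cv2.convertScaleAbs(im,alpha=1.8,beta=20)
cv2.imwrite("pics/g3.png",im)
```

```text
[ 0.50511683 -0.32914745  0.13837989] 0.0037998752991842593 [ 0.08937793 -0.13802913  0.10367406] [ 0.01096339 -0.01347802 -0.01053312]
```

View pics/g3.png

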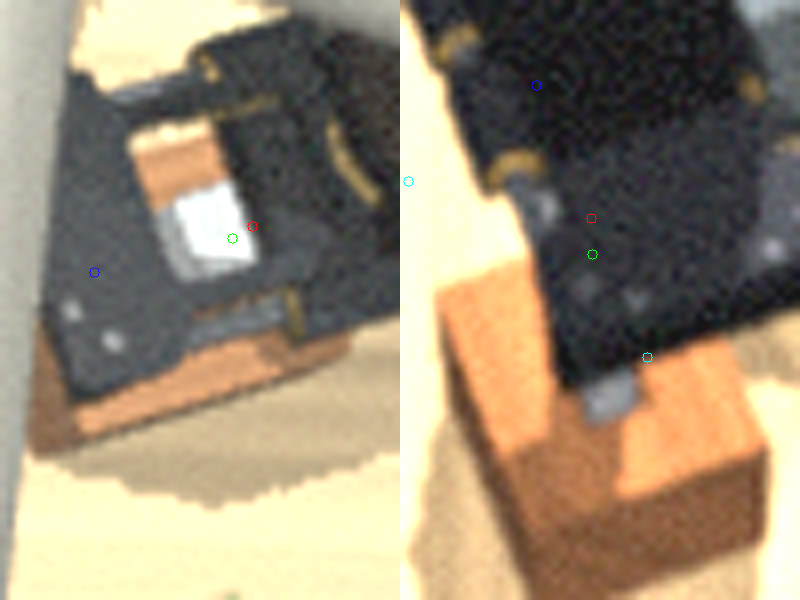

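The jaws shut fully without touching the key, and the key hasn't moved. I'll lift clear and check where the closed fingers really are against the projected TCP.

Call:
play_rows(
  commands=[
    {"fingers": 1,"tx": -0.05,"ty": 0,"tz": 0,"ax": 0,"ay": 0,"az": 0},
    {"fingers": 1,"tx": -0.1,"ty": 0,"tz": 0,"ax": 0,"ay": 0,"az": 0},
    {"fingers": 1,"tx": -0.15,"ty": 0,"tz": 0,"ax": 0,"ay": 0,"az": 0},
    {"fingers": 1,"tx": -0.15,"ty": 0,"tz": 0,"ax": 0,"ay": 0,"az": 0},
  ],
)

```text
time_s: 5.27
tcp_pos: [0.5088, -0.3317, 0.2602]
ee_rot: [[0.014, -0.322, 0.947], [-0.009, 0.947, 0.322], [-1.0, -0.013, 0.01]]
wrist_force: [1.9, -0.7, 1.8]
gripper_width: 0.005
```

Run:
```python
from station import r,viewer,job,spotter
from h import *
s=r.sense();print(s["tcp_pos"],s["gripper_width"])
T=viewer.capture("top");S=viewer.capture("side")
im=np.zeros((600,800,3),np.uint8);im[:,:400]=crop(T,440,190,540,340,4);im[:,400:]=crop(S,240,270,340,420,4)
im=cv2.convertScaleAbs(im,alpha=1.8,beta=20)
for p,o,dx in((T,(440,190),0),(S,(240,270),400)):
  X=s["tcp_pos"]
  for Q,c in((X,(0,0,255)),(X+s["ee_rot"][:,1]*.0435,(255,0,0)),(X-s["ee_rot"][:,1]*.0435,(255,255,0)),(X+s["ee_rot"][:,0]*.019,(0,255,0)),(X+s["ee_rot"][:,2]*.03,(255,0,255))):
    u=(proj(p,Q)[0]-o)*4+[dx,0];cv2.circle(im,tuple(u.astype(int)),5,c,1)
cv2.imwrite("pics/g4.png",im)
for n in("key_grip","holder"):
  for p in(T,S):print(n,[(np.round(d["uv"]).tolist(),d["score"]) for d in spotter.find_in(n,p)])
```

```text
[ 0.50876047 -0.33169934  0.26020171] 0.005385905585256631
key_grip [([484.0, 319.0], 0.71), ([489.0, 218.0], 0.5), ([282.0, 148.0], 0.28)]
key_grip [([296.0, 371.0], 0.79), ([343.0, 372.0], 0.79), ([241.0, 377.0], 0.62)]
holder [([481.0, 276.0], 0.79), ([260.0, 331.0], 0.41)]
holder [([294.0, 391.0], 0.93)]
```

View pics/g4.png

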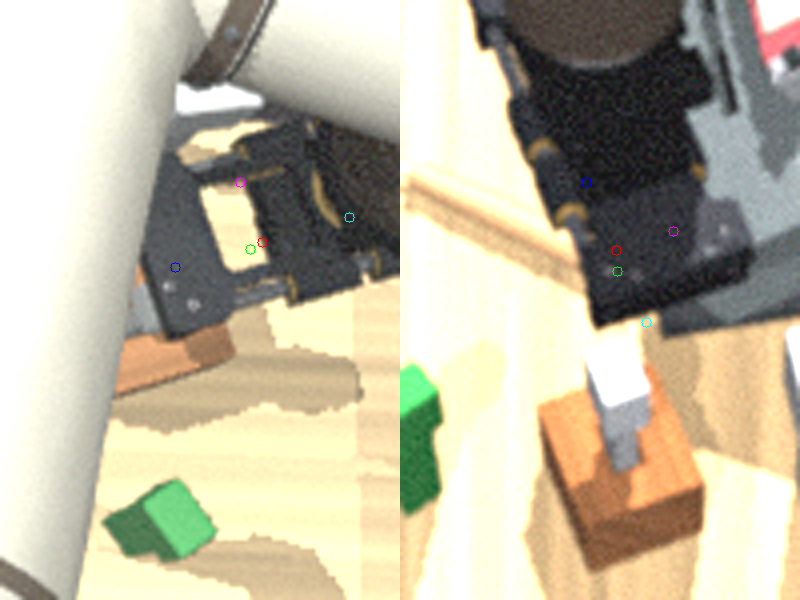

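Bench shows at the projected TCP in the top view (≈(250,245) in the crop), so closed fingers aren't where they should be. I'll open the jaws and difference the images to find what actually moves.

Run:
```python
from station import r,viewer
import pickle
r.sense();pickle.dump((viewer.capture("top"),viewer.capture("side"),r.sense()),open("closed.pkl","wb"))
```

Call:
play_rows(
  commands=[
    {"fingers": -1,"tx": 0,"ty": 0,"tz": 0,"ax": 0,"ay": 0,"az": 0},
    {"fingers": -1,"tx": 0,"ty": 0,"tz": 0,"ax": 0,"ay": 0,"az": 0},
    {"fingers": -1,"tx": 0,"ty": 0,"tz": 0,"ax": 0,"ay": 0,"az": 0},
    {"fingers": -1,"tx": 0,"ty": 0,"tz": 0,"ax": 0,"ay": 0,"az": 0},
    {"fingers": -1,"tx": 0,"ty": 0,"tz": 0,"ax": 0,"ay": 0,"az": 0},
  ],
)

```text
time_s: 6.08
tcp_pos: [0.5053, -0.3292, 0.251]
ee_rot: [[-0.0, -0.321, 0.947], [0.0, 0.947, 0.321], [-1.0, 0.0, -0.0]]
wrist_force: [-0.8, 0.5, -0.6]
gripper_width: 0.301
```

Call:
play_rows(
  commands=[
    {"fingers": -1,"tx": 0,"ty": 0,"tz": 0,"ax": 0,"ay": 0,"az": 0},
    {"fingers": -1,"tx": 0,"ty": 0,"tz": 0,"ax": 0,"ay": 0,"az": 0},
    {"fingers": -1,"tx": 0,"ty": 0,"tz": 0,"ax": 0,"ay": 0,"az": 0},
    {"fingers": -1,"tx": 0,"ty": 0,"tz": 0,"ax": 0,"ay": 0,"az": 0},
    {"fingers": -1,"tx": 0,"ty": 0,"tz": 0,"ax": 0,"ay": 0,"az": 0},
  ],
)

```text
time_s: 6.5
tcp_pos: [0.5053, -0.3292, 0.2511]
ee_rot: [[0.0, -0.321, 0.947], [0.0, 0.947, 0.321], [-1.0, -0.0, 0.0]]
wrist_force: [-0.5, -0.3, -0.8]
gripper_width: 0.679
```

Run:
```python
from station import r,viewer
from h import *
import pickle
T,S,s=pickle.load(open("closed.pkl","rb"));T2=viewer.capture("top");S2=viewer.capture("side");s2=r.sense()
print(s["tcp_pos"],s2["tcp_pos"],s["gripper_width"],s2["gripper_width"])
im=np.zeros((600,800,3),np.uint8)
for p,o,dx,dy in((T,(470,210),0,0),(T2,(470,210),0,300),(S,(275,290),400,0),(S2,(275,290),400,300)):
    w=cv2.convertScaleAbs(crop(p,o[0],o[1],o[0]+66,o[1]+50,6),alpha=2.2,beta=25)
    X=s2["tcp_pos"];R=s2["ee_rot"]
    for Q,c in((X,(0,0,255)),(X+R[:,1]*.0435,(255,0,0)),(X-R[:,1]*.0435,(255,255,0)),(X+R[:,0]*.019,(0,255,0))):
        cv2.circle(w,tuple(((proj(p,Q)[0]-o)*6).astype(int)),5,c,1)
    im[dy:dy+300,dx:dx+396]=w
cv2.imwrite("pics/g5.png",im)
```

```text
[ 0.504805   -0.32903396  0.24960458] [ 0.50531582 -0.3292098   0.2510583 ] 0.00860797858921471 0.7745404724999587
```

View pics/g5.png

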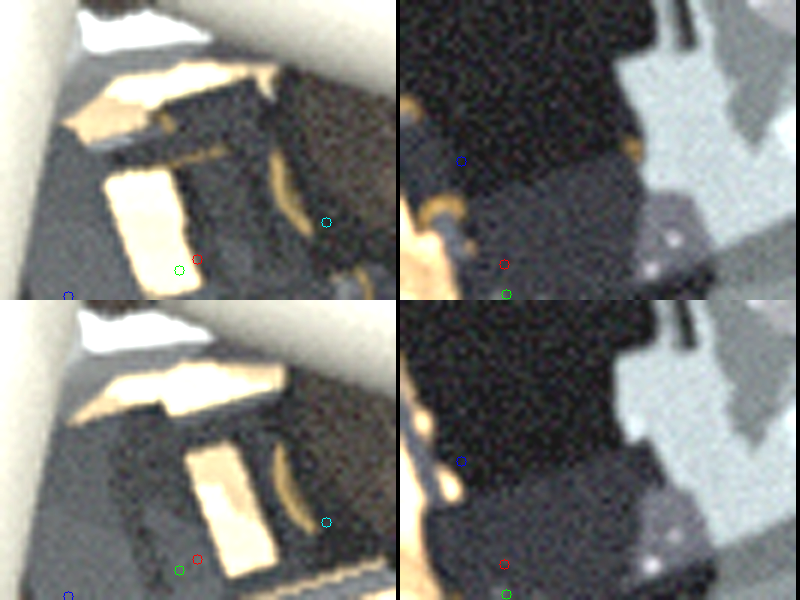

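The closed fingers appear up and right of the projected TCP in the top view, as if the fingers sit 35–60 mm higher than the nominal TCP. That would explain closing above the key. I'll retry lower, at TCP z 0.095, which is safe either way: nominal body at 0.146 is above the key top at 0.14.

Call:
play_rows(
  commands=[
    {"fingers": -1,"tx": 0.04,"ty": 0,"tz": 0,"ax": 0,"ay": 0,"az": 0},
    {"fingers": -1,"tx": 0.08,"ty": 0,"tz": 0,"ax": 0,"ay": 0,"az": 0},
    {"fingers": -1,"tx": 0.12,"ty": 0,"tz": 0,"ax": 0,"ay": 0,"az": 0},
    {"fingers": -1,"tx": 0.15,"ty": 0,"tz": 0,"ax": 0,"ay": 0,"az": 0},
    {"fingers": -1,"tx": 0.17,"ty": 0,"tz": 0,"ax": 0,"ay": 0,"az": 0},
  ],
)

```text
time_s: 7.02
tcp_pos: [0.5039, -0.3286, 0.1207]
ee_rot: [[-0.004, -0.32, 0.947], [0.002, 0.947, 0.32], [-1.0, 0.003, -0.003]]
wrist_force: [0.2, -0.3, -0.2]
gripper_width: 0.994
```

Call:
play_rows(
  commands=[
    {"fingers": -1,"tx": 0.015,"ty": 0,"tz": 0,"ax": 0,"ay": 0,"az": 0},
    {"fingers": -1,"tx": 0.028,"ty": 0,"tz": 0,"ax": 0,"ay": 0,"az": 0},
    {"fingers": -1,"tx": 0.0387,"ty": 0,"tz": 0,"ax": 0,"ay": 0,"az": 0},
    {"fingers": -1,"tx": 0.0387,"ty": 0,"tz": 0,"ax": 0,"ay": 0,"az": 0},
  ],
)

```text
time_s: 7.35
tcp_pos: [0.5047, -0.3289, 0.0932]
ee_rot: [[-0.002, -0.32, 0.947], [0.001, 0.947, 0.32], [-1.0, 0.002, -0.002]]
wrist_force: [0.2, 0.3, -0.3]
gripper_width: 1.001
```

Call:
play_rows(
  commands=[
    {"fingers": 1,"tx": 0,"ty": 0,"tz": 0,"ax": 0,"ay": 0,"az": 0},
    {"fingers": 1,"tx": 0,"ty": 0,"tz": 0,"ax": 0,"ay": 0,"az": 0},
    {"fingers": 1,"tx": 0,"ty": 0,"tz": 0,"ax": 0,"ay": 0,"az": 0},
    {"fingers": 1,"tx": 0,"ty": 0,"tz": 0,"ax": 0,"ay": 0,"az": 0},
    {"fingers": 1,"tx": 0,"ty": 0,"tz": 0,"ax": 0,"ay": 0,"az": 0},
  ],
)

```text
time_s: 7.77
tcp_pos: [0.5056, -0.3293, 0.0952]
ee_rot: [[0.001, -0.321, 0.947], [-0.0, 0.947, 0.321], [-1.0, -0.001, 0.001]]
wrist_force: [0.4, -0.9, 0.3]
gripper_width: 0.706
```

Call:
play_rows(
  commands=[
    {"fingers": 1,"tx": 0,"ty": 0,"tz": 0,"ax": 0,"ay": 0,"az": 0},
    {"fingers": 1,"tx": 0,"ty": 0,"tz": 0,"ax": 0,"ay": 0,"az": 0},
    {"fingers": 1,"tx": 0,"ty": 0,"tz": 0,"ax": 0,"ay": 0,"az": 0},
    {"fingers": 1,"tx": 0,"ty": 0,"tz": 0,"ax": 0,"ay": 0,"az": 0},
    {"fingers": 1,"tx": 0,"ty": 0,"tz": 0,"ax": 0,"ay": 0,"az": 0},
  ],
)

```text
time_s: 8.18
tcp_pos: [0.5053, -0.3292, 0.0945]
ee_rot: [[-0.0, -0.321, 0.947], [0.0, 0.947, 0.321], [-1.0, 0.0, -0.0]]
wrist_force: [0.7, 0.0, -0.3]
gripper_width: 0.411
```

Gripped: width 0.411 × 87 = 36 mm, which matches the grip. The tip now lies 79.5 mm ahead of the reported TCP (tip at world z 0.015, TCP at 0.0945). Lifting.

Call:
play_rows(
  commands=[
    {"fingers": 1,"tx": 0,"ty": 0,"tz": 0,"ax": 0,"ay": 0,"az": 0},
    {"fingers": 1,"tx": -0.02,"ty": 0,"tz": 0,"ax": 0,"ay": 0,"az": 0},
    {"fingers": 1,"tx": -0.06,"ty": 0,"tz": 0,"ax": 0,"ay": 0,"az": 0},
    {"fingers": 1,"tx": -0.1,"ty": 0,"tz": 0,"ax": 0,"ay": 0,"az": 0},
    {"fingers": 1,"tx": -0.14,"ty": 0,"tz": 0,"ax": 0,"ay": 0,"az": 0},
  ],
)

```text
time_s: 8.6
tcp_pos: [0.5046, -0.3288, 0.1995]
ee_rot: [[-0.002, -0.32, 0.947], [0.001, 0.947, 0.32], [-1.0, 0.002, -0.002]]
wrist_force: [1.1, -0.3, -2.8]
gripper_width: 0.415
```

Call:
play_rows(
  commands=[
    {"fingers": 1,"tx": -0.04,"ty": 0,"tz": 0,"ax": 0,"ay": 0,"az": 0},
    {"fingers": 1,"tx": -0.08,"ty": 0,"tz": 0,"ax": 0,"ay": 0,"az": 0},
    {"fingers": 1,"tx": -0.12,"ty": 0,"tz": 0,"ax": 0,"ay": 0,"az": 0},
    {"fingers": 1,"tx": -0.15,"ty": 0,"tz": 0,"ax": 0,"ay": 0,"az": 0},
    {"fingers": 1,"tx": -0.15,"ty": 0,"tz": 0,"ax": 0,"ay": 0,"az": 0},
  ],
)

```text
time_s: 9.02
tcp_pos: [0.507, -0.3304, 0.3175]
ee_rot: [[0.009, -0.321, 0.947], [-0.005, 0.947, 0.321], [-1.0, -0.007, 0.007]]
wrist_force: [0.0, -0.4, -0.7]
gripper_width: 0.411
```

Run:
```python
from go import *
from station import r,viewer,spotter
from h import tri,proj
s=r.sense();print(s["tcp_pos"],s["wrist_force"],s["gripper_width"])
c=json.load(open(F));c["p"]=[.5055,-.3294,.0950-0+ .29*.75];c["R"]=down(18.7).tolist();json.dump(c,open(F,"w"));print(c["p"])
T=viewer.capture("top");S=viewer.capture("side")
for n in("key_grip","key_tip","holder"):
  for p in(T,S):print(n,[(np.round(d["uv"]).tolist(),round(d["score"],2)) for d in spotter.find_in(n,p)])
for k in(.0255,.0,-.0255,.0795):print(k,proj(T,s["tcp_pos"]+s["ee_rot"][:,0]*k),proj(S,s["tcp_pos"]+s["ee_rot"][:,0]*k))
import cv2
from h import crop
im=np.zeros((600,800,3),np.uint8)
x=S["image"][250:400,230:430,::-1];cv2.imwrite("pics/s1.png",cv2.convertScaleAbs(cv2.resize(np.ascontiguousarray(x),None,fx=4,fy=4,interpolation=2),alpha=1.6,beta=10))
d=[.5621,-.0411,.1309,-.0566]
p2,R2=deckpose(0,.065,.08+.0795,d);print("tgt",p2)
cp=np.array(c["p"]);cR=np.array(c["R"])
rel=Ro.from_matrix(cR.T@R2).as_rotvec()
Rm=cR@Ro.from_rotvec(rel/2).as_matrix();pm=(cp+p2)/2
row(pm,Rm);row(p2,R2)
```

```text
[ 0.50700465 -0.33044635  0.31754664] [ 0.0311545  -0.36905162 -0.73235927] 0.4110771322486092
[0.5055, -0.3294, 0.3125]
key_grip [([481.0, 320.0], 0.95), ([495.0, 212.0], 0.77), ([341.0, 223.0], 0.38)]
key_grip [([346.0, 369.0], 0.86), ([241.0, 378.0], 0.69)]
key_tip [([482.0, 322.0], 0.74), ([499.0, 212.0], 0.58)]
key_tip [([243.0, 377.0], 0.9), ([344.0, 372.0], 0.73)]
holder [([484.0, 273.0], 0.9)]
holder [([294.0, 386.0], 0.92)]
0.0255 [[510.40756755 248.11590238]] [[292.79978026 323.37751886]]
0.0 [[514.82917937 245.47973448]] [[292.29275693 316.0094492 ]]
-0.0255 [[519.46421732 242.71632179]] [[291.76886499 308.3962447 ]]
0.0795 [[501.68499696 253.31630473]] [[293.82136247 338.22316486]]
tgt [0.47454805 0.01293443 0.23513105]
t [0.05158 0.22279 0.05363] a [ 0.0304 -0.0831 -0.0081] dist mm 176.16549687013062 deg 15.994071151523617
t [0.05521 0.2276  0.01794] a [ 0.0304 -0.083  -0.0082] dist mm 176.16500243025004 deg 15.978891075415715
```

The key is no longer detected in the holder and the wrist felt about −2.8 N on lift. Carrying it over to the collar.

Call:
play_rows(
  commands=[
    {"fingers": 1,"tx": 0.01289,"ty": 0.0557,"tz": 0.0134,"ax": 0.0076,"ay": -0.0208,"az": -0.002},
    {"fingers": 1,"tx": 0.02579,"ty": 0.1114,"tz": 0.0268,"ax": 0.0152,"ay": -0.0416,"az": -0.004},
    {"fingers": 1,"tx": 0.0387,"ty": 0.1671,"tz": 0.0402,"ax": 0.0228,"ay": -0.0623,"az": -0.006},
    {"fingers": 1,"tx": 0.05158,"ty": 0.22279,"tz": 0.05363,"ax": 0.0304,"ay": -0.0831,"az": -0.0081},
    {"fingers": 1,"tx": 0.05158,"ty": 0.22279,"tz": 0.05363,"ax": 0.0304,"ay": -0.0831,"az": -0.0081},
  ],
)

```text
time_s: 9.83
tcp_pos: [0.4832, -0.1539, 0.2691]
ee_rot: [[0.248, -0.228, 0.942], [0.052, 0.974, 0.222], [-0.967, -0.007, 0.253]]
wrist_force: [-1.1, -0.4, -3.1]
gripper_width: 0.416
```

Call:
play_rows(
  commands=[
    {"fingers": 1,"tx": 0.0138,"ty": 0.0569,"tz": 0.0045,"ax": 0.0076,"ay": -0.0208,"az": -0.002},
    {"fingers": 1,"tx": 0.0276,"ty": 0.1138,"tz": 0.009,"ax": 0.0152,"ay": -0.0415,"az": -0.004},
    {"fingers": 1,"tx": 0.0414,"ty": 0.1707,"tz": 0.0135,"ax": 0.0228,"ay": -0.0623,"az": -0.006},
    {"fingers": 1,"tx": 0.05521,"ty": 0.2276,"tz": 0.01794,"ax": 0.0304,"ay": -0.083,"az": -0.0082},
    {"fingers": 1,"tx": 0.05521,"ty": 0.2276,"tz": 0.01794,"ax": 0.0304,"ay": -0.083,"az": -0.0082},
  ],
)

```text
time_s: 10.25
tcp_pos: [0.4744, 0.0014, 0.2362]
ee_rot: [[0.487, -0.129, 0.864], [0.059, 0.992, 0.116], [-0.871, -0.006, 0.491]]
wrist_force: [0.3, -1.3, -2.1]
gripper_width: 0.413
```

Call:
play_rows(
  commands=[
    {"fingers": 1,"tx": 0,"ty": 0,"tz": 0,"ax": 0,"ay": 0,"az": 0},
    {"fingers": 1,"tx": 0,"ty": 0,"tz": 0,"ax": 0,"ay": 0,"az": 0},
    {"fingers": 1,"tx": 0,"ty": 0,"tz": 0,"ax": 0,"ay": 0,"az": 0},
  ],
)

```text
time_s: 10.5
tcp_pos: [0.4765, 0.0006, 0.2375]
ee_rot: [[0.487, -0.13, 0.863], [0.058, 0.992, 0.116], [-0.871, -0.007, 0.491]]
wrist_force: [0.3, -0.5, -2.4]
gripper_width: 0.413
```

Run:
```python
from go import *
from station import r,viewer,spotter
from h import *
from fit import Rd
s=r.sense();c=json.load(open(F));print(s["tcp_pos"],c["p"],s["wrist_force"])
d=[.5621,-.0411,.1309];R=Rd(d[2]);o=np.array([d[0],d[1],.097])
print("tool in deck",(R.T@s["ee_rot"]).round(3).tolist(),"tip",R.T@(s["tcp_pos"]+.0795*s["ee_rot"][:,0]-o))
T=viewer.capture("top");S=viewer.capture("side")
im=np.zeros((600,800,3),np.uint8)
for p,o2,dx in((T,(290,155),0),(S,(265,165),400)):
    w=cv2.convertScaleAbs(crop(p,o2[0],o2[1],o2[0]+80,o2[1]+120,5),alpha=1.6,beta=15)
    X=s["tcp_pos"];E=s["ee_rot"]
    for k,cc in((0,(0,0,255)),(.0255-.051,(255,0,255)),(.0795,(0,255,0))):
        cv2.circle(w,tuple(((proj(p,X+E[:,0]*k)[0]-o2)*5).astype(int)),5,cc,1)
    # expected key boxes: grip bottom edge & blade end outline
    for zz,hx,hy in((-.0455,.013,.018),(-.0055,.013,.018),(.0795,.006,.013)):
        q=np.array([X+E[:,0]*zz+E[:,2]*a*hx+E[:,1]*b*hy for a,b in((1,1),(1,-1),(-1,-1),(-1,1))])
        cv2.polylines(w,[((proj(p,q)-o2)*5).astype(int)],True,(0,255,255),1)
    im[:,dx:dx+400]=w
cv2.imwrite("pics/e1.png",im)
for n in("key_grip","key_tip"):
  for p in(T,S):print(n,[(np.round(q["uv"]).tolist(),round(q["score"],2)) for q in spotter.find_in(n,p)])
```

```text
[0.47654448 0.00055013 0.2375038 ] [0.4745453093474644, 0.012934505952564679, 0.23513286350639112] [ 0.28274418 -0.47088178 -2.40743856]
tool in deck [[-0.011, -0.003, 1.0], [-0.006, 1.0, 0.003], [-1.0, -0.006, -0.011]] tip [0.00065662 0.051978   0.08187938]
key_grip [([479.0, 320.0], 0.76), ([487.0, 215.0], 0.75), ([329.0, 253.0], 0.54)]
key_grip [([241.0, 379.0], 0.95), ([286.0, 227.0], 0.76), ([347.0, 370.0], 0.69)]
key_tip [([479.0, 321.0], 0.87), ([486.0, 214.0], 0.84), ([280.0, 147.0], 0.74), ([329.0, 256.0], 0.63)]
key_tip [([240.0, 378.0], 0.8), ([342.0, 373.0], 0.76), ([285.0, 222.0], 0.7), ([283.0, 176.0], 0.16)]
```

View pics/e1.png

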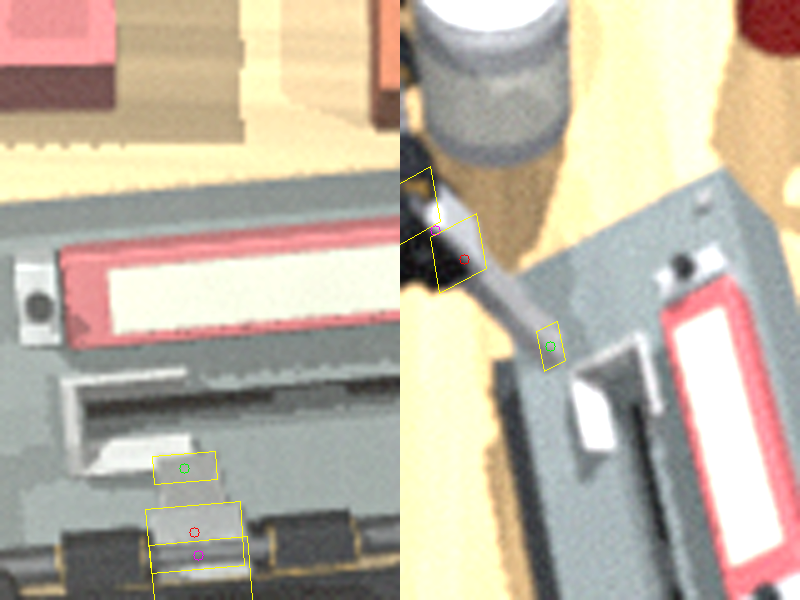

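The predicted grip and blade outlines lie on the real key in both views: tip at about (185,468) in the top crop and (551,347) in the side crop. So the held offset is right, and the tip is at deck (0.001, 0.052, 0.082). I'll shift 8 mm along +y and lower to just above the lips.

Call:
play_rows(
  commands=[
    {"fingers": 1,"tx": 0.02,"ty": 0.0107,"tz": 0,"ax": 0,"ay": 0,"az": 0},
    {"fingers": 1,"tx": 0.05,"ty": 0.0107,"tz": 0,"ax": 0,"ay": 0,"az": 0},
    {"fingers": 1,"tx": 0.07,"ty": 0.0107,"tz": 0,"ax": 0,"ay": 0,"az": 0},
    {"fingers": 1,"tx": 0.08,"ty": 0.0107,"tz": 0,"ax": 0,"ay": 0,"az": 0},
    {"fingers": 1,"tx": 0.08,"ty": 0.0107,"tz": 0,"ax": 0,"ay": 0,"az": 0},
  ],
)

```text
time_s: 11.22
tcp_pos: [0.5043, 0.0108, 0.1826]
ee_rot: [[0.484, -0.128, 0.866], [0.055, 0.992, 0.115], [-0.873, -0.008, 0.487]]
wrist_force: [0.1, -1.1, -2.5]
gripper_width: 0.412
```

```bash
cat > tip.py <<'E'
from go import *
from station import r
from fit import Rd
s=r.sense();R=Rd(.1309);o=np.array([.5621,-.0411,.097])
print("t",s["time_s"],"tip",(R.T@(s["tcp_pos"]+.0795*s["ee_rot"][:,0]-o)).round(4),"F deck",(R.T@s["wrist_force"]).round(1),"w",round(s["gripper_width"],3))
E
python3 tip.py
```

```text
t 11.2167 tip [-0.0022  0.0584  0.02  ] F deck [-1.3 -1.1 -2.1] w 0.412
```

Call:
play_rows(
  commands=[
    {"fingers": 1,"tx": 0.01,"ty": 0,"tz": 0.0027,"ax": 0,"ay": 0,"az": 0},
    {"fingers": 1,"tx": 0.02,"ty": 0,"tz": 0.0027,"ax": 0,"ay": 0,"az": 0},
    {"fingers": 1,"tx": 0.03,"ty": 0,"tz": 0.003,"ax": 0,"ay": 0,"az": 0},
    {"fingers": 1,"tx": 0.03,"ty": 0,"tz": 0.003,"ax": 0,"ay": 0,"az": 0},
  ],
)

```text
time_s: 11.55
tcp_pos: [0.5182, 0.013, 0.1669]
ee_rot: [[0.488, -0.129, 0.863], [0.057, 0.992, 0.116], [-0.871, -0.007, 0.492]]
wrist_force: [0.1, -0.5, -1.8]
gripper_width: 0.411
```

```bash
python3 tip.py
```

```text
t 11.55 tip [ 0.0026  0.0588 -0.0007] F deck [-0.9 -0.5 -1.6] w 0.411
```

Call:
play_rows(
  commands=[
    {"fingers": 1,"tx": 0.01,"ty": 0,"tz": -0.0015,"ax": 0,"ay": 0,"az": 0},
    {"fingers": 1,"tx": 0.02,"ty": 0,"tz": -0.0015,"ax": 0,"ay": 0,"az": 0},
    {"fingers": 1,"tx": 0.025,"ty": 0,"tz": -0.0015,"ax": 0,"ay": 0,"az": 0},
    {"fingers": 1,"tx": 0.025,"ty": 0,"tz": -0.0015,"ax": 0,"ay": 0,"az": 0},
  ],
)

```text
time_s: 11.88
tcp_pos: [0.5262, 0.0129, 0.1552]
ee_rot: [[0.478, -0.129, 0.869], [0.059, 0.992, 0.115], [-0.876, -0.004, 0.482]]
wrist_force: [-0.4, 0.1, -2.5]
gripper_width: 0.412
```

```bash
python3 tip.py
```

```text
t 11.8833 tip [ 0.0027  0.058  -0.0148] F deck [-1.5  0.1 -2. ] w 0.412
```

Call:
play_rows(
  commands=[
    {"fingers": 1,"tx": 0.005,"ty": 0,"tz": -0.0015,"ax": 0,"ay": 0,"az": 0},
    {"fingers": 1,"tx": 0.01,"ty": 0,"tz": -0.002,"ax": 0,"ay": 0,"az": 0},
    {"fingers": 1,"tx": 0.015,"ty": 0,"tz": -0.002,"ax": 0,"ay": 0,"az": 0},
    {"fingers": 1,"tx": 0.015,"ty": 0,"tz": -0.002,"ax": 0,"ay": 0,"az": 0},
  ],
)

```text
time_s: 12.22
tcp_pos: [0.5302, 0.0127, 0.1492]
ee_rot: [[0.471, -0.132, 0.873], [0.061, 0.991, 0.116], [-0.88, -0.001, 0.474]]
wrist_force: [-2.4, -0.3, -4.6]
gripper_width: 0.411
```

```bash
python3 tip.py
```

```text
t 12.2167 tip [ 0.0025  0.0575 -0.0219] F deck [-4.4  0.  -2.8] w 0.411
```

Call:
play_rows(
  commands=[
    {"fingers": 1,"tx": 0,"ty": 0,"tz": -0.004,"ax": 0,"ay": 0,"az": 0},
    {"fingers": 1,"tx": 0.004,"ty": 0,"tz": -0.004,"ax": 0,"ay": 0,"az": 0},
    {"fingers": 1,"tx": 0.008,"ty": 0,"tz": -0.004,"ax": 0,"ay": 0,"az": 0},
    {"fingers": 1,"tx": 0.008,"ty": 0,"tz": -0.004,"ax": 0,"ay": 0,"az": 0},
  ],
)

```text
time_s: 12.55
tcp_pos: [0.5315, 0.0125, 0.1466]
ee_rot: [[0.468, -0.133, 0.874], [0.064, 0.991, 0.117], [-0.882, 0.001, 0.472]]
wrist_force: [-1.4, 0.5, -2.5]
gripper_width: 0.411
```

```bash
python3 tip.py; python3 -c "
from go import *
from station import r
from fit import Rd
print((Rd(.1309).T@r.sense()['ee_rot']).round(3))"
```

```text
t 12.55 tip [ 0.002   0.0573 -0.0249] F deck [-2.4  0.7 -1.5] w 0.411
[[-0.032 -0.002  0.999]
 [ 0.002  1.     0.002]
 [-0.999  0.002 -0.032]]
```

Call:
play_rows(
  commands=[
    {"fingers": 1,"tx": 0,"ty": 0,"tz": -0.003,"ax": 0,"ay": -0.005,"az": 0},
    {"fingers": 1,"tx": 0,"ty": 0,"tz": -0.006,"ax": 0,"ay": -0.0102,"az": 0},
    {"fingers": 1,"tx": 0.003,"ty": 0,"tz": -0.006,"ax": 0,"ay": -0.0102,"az": 0},
    {"fingers": 1,"tx": 0.003,"ty": 0,"tz": -0.006,"ax": 0,"ay": -0.0102,"az": 0},
    {"fingers": 1,"tx": 0.003,"ty": 0,"tz": -0.006,"ax": 0,"ay": -0.0102,"az": 0},
  ],
)

```text
time_s: 12.97
tcp_pos: [0.5284, 0.0089, 0.1526]
ee_rot: [[0.479, -0.136, 0.867], [0.072, 0.991, 0.116], [-0.875, 0.007, 0.484]]
wrist_force: [-2.7, -0.8, -1.8]
gripper_width: 0.414
```

```bash
cat >> tip.py <<'E'
print("toolx in deck",(R.T@s["ee_rot"][:,0]).round(3))
E
python3 tip.py
```

```text
t 12.9667 tip [ 0.0031  0.0546 -0.0179] F deck [-3.3 -0.4 -0.1] w 0.414
toolx in deck [-0.018  0.009 -1.   ]
```

```bash
python3 -c "
from station import r
s=r.sense();print(s['joints'].round(2),s['joint_velocities'].round(2),s['effort'].round(1))"
```

```text
[  18.9     2.88  -50.72   32.68   -9.27 -132.25] [-0.11  0.23 -0.02  0.2   0.14 -0.14] [  0.5 -19.   18.    3.    1.9   0. ]
```

Call:
play_rows(
  commands=[
    {"fingers": 1,"tx": 0,"ty": 0,"tz": 0,"ax": 0,"ay": 0,"az": 0},
    {"fingers": 1,"tx": 0,"ty": 0,"tz": 0,"ax": 0,"ay": 0,"az": 0},
  ],
)

```text
time_s: 13.13
tcp_pos: [0.5285, 0.009, 0.1525]
ee_rot: [[0.479, -0.136, 0.867], [0.072, 0.991, 0.116], [-0.875, 0.007, 0.484]]
wrist_force: [-3.9, -0.9, -2.9]
gripper_width: 0.411
```

```bash
python3 tip.py;python3 -c "
from station import r
s=r.sense();print(s['joints'].round(2),s['joint_velocities'].round(2),s['effort'].round(1))"
```

```text
t 13.1333 tip [ 0.0031  0.0548 -0.018 ] F deck [-5.  -0.4 -0.5] w 0.411
toolx in deck [-0.018  0.009 -1.   ]
[  18.9     2.91  -50.71   32.69   -9.26 -132.25] [ 0.11  0.17  0.05 -0.07  0.03  0.11] [  0.7 -19.   18.3   3.1   2.1   0. ]
```

Joint 5 is at −9.26°, against its limit of −9.14°. With the tool exactly square the forearm is almost in line with it, so commands get clipped. Leaning the tool 4° steeper frees it, and the slit has room for that (12 + 50·sin 4° ≈ 15.5 of 18 mm).

```bash
cat > plan.py <<'E'
from go import *
from station import r
from fit import Rd
import sys
x,y,z,lean=map(float,sys.argv[1:5])
s=r.sense();R=Rd(.1309);o=np.array([.5621,-.0411,.097])
a=np.radians(lean);E=R@np.c_[[-np.sin(a),0,-np.cos(a)],[0,1,0],[np.cos(a),0,-np.sin(a)]]
p=o+R@np.array([x,y,z])-.0795*E[:,0]
json.dump({"p":s["tcp_pos"].tolist(),"R":s["ee_rot"].tolist()},open(F,"w"));row(p,E)
E
python3 plan.py -.001 .060 -.018 4
```

```text
t [2.60e-04 7.93e-03 2.00e-05] a [ 0.0006  0.0164 -0.0028] dist mm 5.950714767992161 deg 2.9966621431185736
```

Call:
play_rows(
  commands=[
    {"fingers": 1,"tx": 0.0002,"ty": 0.004,"tz": 0,"ax": 0.0003,"ay": 0.008,"az": -0.0014},
    {"fingers": 1,"tx": 0.0003,"ty": 0.008,"tz": 0,"ax": 0.0006,"ay": 0.0164,"az": -0.0028},
    {"fingers": 1,"tx": 0.0003,"ty": 0.008,"tz": 0,"ax": 0.0006,"ay": 0.0164,"az": -0.0028},
    {"fingers": 1,"tx": 0.0003,"ty": 0.008,"tz": 0,"ax": 0.0006,"ay": 0.0164,"az": -0.0028},
  ],
)

```text
time_s: 13.47
tcp_pos: [0.5299, 0.0167, 0.1539]
ee_rot: [[0.439, -0.133, 0.889], [0.061, 0.991, 0.118], [-0.896, 0.002, 0.443]]
wrist_force: [0.4, 0.5, -2.6]
gripper_width: 0.409
```

```bash
python3 tip.py;python3 -c "
from station import r
s=r.sense();print(s['joints'].round(2))"; python3 plan.py -.001 .060 -.027 4
```

```text
t 13.4667 tip [ 0.0022  0.0617 -0.0179] F deck [-0.9  0.4 -2.5] w 0.409
toolx in deck [-0.064  0.003 -0.998]
[  21.94    3.71  -45.57   22.61  -16.29 -124.72]
t [ 0.01235 -0.002   -0.00296] a [ 0.0003  0.0017 -0.0009] dist mm 9.642214800034273 deg 0.35042260201077213
```

Joint 5 is now at −16.3° and the contact force is gone. Lowering on to the bar.

Call:
play_rows(
  commands=[
    {"fingers": 1,"tx": 0.004,"ty": -0.001,"tz": -0.003,"ax": 0.0003,"ay": 0.0017,"az": -0.0009},
    {"fingers": 1,"tx": 0.008,"ty": -0.001,"tz": -0.003,"ax": 0.0003,"ay": 0.0017,"az": -0.0009},
    {"fingers": 1,"tx": 0.0123,"ty": -0.001,"tz": -0.003,"ax": 0.0003,"ay": 0.0017,"az": -0.0009},
    {"fingers": 1,"tx": 0.0123,"ty": -0.001,"tz": -0.003,"ax": 0.0003,"ay": 0.0017,"az": -0.0009},
  ],
)

```text
time_s: 13.8
tcp_pos: [0.5315, 0.0153, 0.1437]
ee_rot: [[0.433, -0.13, 0.892], [0.056, 0.992, 0.117], [-0.899, -0.001, 0.437]]
wrist_force: [1.9, -0.3, -1.0]
gripper_width: 0.413
```

```bash
python3 tip.py
```

```text
t 13.8 tip [-0.0022  0.0599 -0.0273] F deck [ 1.1 -0.5 -1.8] w 0.413
toolx in deck [-0.071 -0.001 -0.997]
```

Call:
play_rows(
  commands=[
    {"fingers": 1,"tx": 0.002,"ty": 0,"tz": 0,"ax": 0,"ay": 0,"az": 0},
    {"fingers": 1,"tx": 0.004,"ty": 0,"tz": 0,"ax": 0,"ay": 0,"az": 0},
    {"fingers": 1,"tx": 0.006,"ty": 0,"tz": 0,"ax": 0,"ay": 0,"az": 0},
    {"fingers": 1,"tx": 0.006,"ty": 0,"tz": 0,"ax": 0,"ay": 0,"az": 0},
  ],
)

```text
time_s: 14.13
tcp_pos: [0.5333, 0.0156, 0.1405]
ee_rot: [[0.434, -0.13, 0.892], [0.056, 0.992, 0.117], [-0.899, -0.001, 0.437]]
wrist_force: [-0.3, 0.0, 4.1]
gripper_width: 0.406
```

```bash
python3 tip.py
```

```text
t 14.1333 tip [-0.0022  0.0598 -0.0311] F deck [1.8 0.  3.7] w 0.406
toolx in deck [-0.071 -0.001 -0.997]
```

On the bar: deck-z force rose about 6 N with the tip at −31 mm, y = 60 mm. Pressing 2 mm more, then drawing along −y.

Call:
play_rows(
  commands=[
    {"fingers": 1,"tx": 0.0027,"ty": 0,"tz": 0.0013,"ax": 0,"ay": 0,"az": 0},
    {"fingers": 1,"tx": 0.0027,"ty": -0.008,"tz": 0.0013,"ax": 0,"ay": 0,"az": 0},
    {"fingers": 1,"tx": 0.0027,"ty": -0.018,"tz": 0.0013,"ax": 0,"ay": 0,"az": 0},
    {"fingers": 1,"tx": 0.0027,"ty": -0.028,"tz": 0.0013,"ax": 0,"ay": 0,"az": 0},
    {"fingers": 1,"tx": 0.0027,"ty": -0.034,"tz": 0.0013,"ax": 0,"ay": 0,"az": 0},
  ],
)

```text
time_s: 14.55
tcp_pos: [0.5382, -0.0089, 0.1392]
ee_rot: [[0.434, -0.13, 0.891], [0.057, 0.991, 0.117], [-0.899, 0.0, 0.438]]
wrist_force: [-5.6, 4.8, 7.0]
gripper_width: 0.411
```

```bash
python3 tip.py
```

```text
t 14.55 tip [-0.0014  0.035  -0.033 ] F deck [-0.8  5.5  8.5] w 0.411
toolx in deck [-0.07   0.    -0.998]
```

Call:
play_rows(
  commands=[
    {"fingers": 1,"tx": 0,"ty": -0.006,"tz": 0,"ax": 0,"ay": 0,"az": 0},
    {"fingers": 1,"tx": 0,"ty": -0.012,"tz": 0,"ax": 0,"ay": 0,"az": 0},
    {"fingers": 1,"tx": 0,"ty": -0.018,"tz": 0,"ax": 0,"ay": 0,"az": 0},
    {"fingers": 1,"tx": 0,"ty": -0.023,"tz": 0,"ax": 0,"ay": 0,"az": 0},
    {"fingers": 1,"tx": 0,"ty": -0.026,"tz": 0,"ax": 0,"ay": 0,"az": 0},
  ],
)

```text
time_s: 14.97
tcp_pos: [0.5406, -0.0282, 0.1392]
ee_rot: [[0.434, -0.13, 0.891], [0.057, 0.992, 0.117], [-0.899, -0.0, 0.438]]
wrist_force: [-5.2, 6.0, 6.6]
gripper_width: 0.411
```

```bash
python3 tip.py
```

```text
t 14.9667 tip [-0.0015  0.0155 -0.033 ] F deck [-0.5  6.6  7.9] w 0.411
toolx in deck [-0.07  -0.    -0.998]
```

Call:
play_rows(
  commands=[
    {"fingers": 1,"tx": 0,"ty": -0.002,"tz": 0,"ax": 0,"ay": 0,"az": 0},
    {"fingers": 1,"tx": 0,"ty": -0.004,"tz": 0,"ax": 0,"ay": 0,"az": 0},
    {"fingers": 1,"tx": 0,"ty": -0.006,"tz": 0,"ax": 0,"ay": 0,"az": 0},
    {"fingers": 1,"tx": 0,"ty": -0.008,"tz": 0,"ax": 0,"ay": 0,"az": 0},
    {"fingers": 1,"tx": 0,"ty": -0.008,"tz": 0,"ax": 0,"ay": 0,"az": 0},
  ],
)

```text
time_s: 15.38
tcp_pos: [0.5414, -0.0342, 0.1392]
ee_rot: [[0.434, -0.13, 0.892], [0.057, 0.992, 0.117], [-0.899, -0.0, 0.438]]
wrist_force: [-4.3, 4.0, 5.8]
gripper_width: 0.412
```

Call:
play_rows(
  commands=[
    {"fingers": 1,"tx": 0,"ty": -0.002,"tz": 0,"ax": 0,"ay": 0,"az": 0},
    {"fingers": 1,"tx": 0,"ty": -0.004,"tz": 0,"ax": 0,"ay": 0,"az": 0},
    {"fingers": 1,"tx": 0,"ty": -0.006,"tz": 0,"ax": 0,"ay": 0,"az": 0},
    {"fingers": 1,"tx": 0,"ty": -0.008,"tz": 0,"ax": 0,"ay": 0,"az": 0},
    {"fingers": 1,"tx": 0,"ty": -0.0085,"tz": 0,"ax": 0,"ay": 0,"az": 0},
  ],
)

```text
time_s: 15.8
tcp_pos: [0.5422, -0.0404, 0.1392]
ee_rot: [[0.434, -0.13, 0.892], [0.057, 0.992, 0.117], [-0.899, -0.0, 0.438]]
wrist_force: [-4.1, 5.7, 6.9]
gripper_width: 0.411
```

Call:
play_rows(
  commands=[
    {"fingers": 1,"tx": 0,"ty": -0.002,"tz": 0,"ax": 0,"ay": 0,"az": 0},
    {"fingers": 1,"tx": 0,"ty": -0.004,"tz": 0,"ax": 0,"ay": 0,"az": 0},
    {"fingers": 1,"tx": 0,"ty": -0.006,"tz": 0,"ax": 0,"ay": 0,"az": 0},
    {"fingers": 1,"tx": 0,"ty": -0.008,"tz": 0,"ax": 0,"ay": 0,"az": 0},
    {"fingers": 1,"tx": 0,"ty": -0.0085,"tz": 0,"ax": 0,"ay": 0,"az": 0},
  ],
)

```text
time_s: 16.22
tcp_pos: [0.543, -0.047, 0.1392]
ee_rot: [[0.434, -0.13, 0.892], [0.056, 0.992, 0.117], [-0.899, -0.0, 0.437]]
wrist_force: [-3.1, 4.4, 5.8]
gripper_width: 0.411
```

Call:
play_rows(
  commands=[
    {"fingers": 1,"tx": 0,"ty": -0.002,"tz": 0,"ax": 0,"ay": 0,"az": 0},
    {"fingers": 1,"tx": 0,"ty": -0.004,"tz": 0,"ax": 0,"ay": 0,"az": 0},
    {"fingers": 1,"tx": 0,"ty": -0.006,"tz": 0,"ax": 0,"ay": 0,"az": 0},
    {"fingers": 1,"tx": 0,"ty": -0.008,"tz": 0,"ax": 0,"ay": 0,"az": 0},
    {"fingers": 1,"tx": 0,"ty": -0.0085,"tz": 0,"ax": 0,"ay": 0,"az": 0},
  ],
)

```text
time_s: 16.63
tcp_pos: [0.5439, -0.0541, 0.1384]
ee_rot: [[0.433, -0.129, 0.892], [0.055, 0.992, 0.117], [-0.9, -0.001, 0.436]]
wrist_force: [2.9, 2.8, -2.4]
gripper_width: 0.41
```

```bash
python3 tip.py
```

```text
t 16.6333 tip [-0.0022 -0.0106 -0.0336] F deck [ 1.6  2.4 -3.7] w 0.41
toolx in deck [-0.072 -0.002 -0.997]
```

The bar's push vanished at tip y ≈ −11 mm (deck-z force +8 → −3.7 N), so the blade is over the notch. Lowering straight down.

Call:
play_rows(
  commands=[
    {"fingers": 1,"tx": 0.004,"ty": 0,"tz": 0.001,"ax": 0,"ay": 0,"az": 0},
    {"fingers": 1,"tx": 0.008,"ty": 0,"tz": 0.0015,"ax": 0,"ay": 0,"az": 0},
    {"fingers": 1,"tx": 0.012,"ty": 0,"tz": 0.0015,"ax": 0,"ay": 0,"az": 0},
    {"fingers": 1,"tx": 0.012,"ty": 0,"tz": 0.0015,"ax": 0,"ay": 0,"az": 0},
  ],
)

```text
time_s: 16.97
tcp_pos: [0.5486, -0.0535, 0.1301]
ee_rot: [[0.432, -0.129, 0.893], [0.055, 0.992, 0.117], [-0.9, -0.001, 0.435]]
wrist_force: [4.2, -0.1, -2.1]
gripper_width: 0.412
```

```bash
python3 tip.py
```

```text
t 16.9667 tip [-0.0023 -0.0107 -0.0431] F deck [ 2.6 -0.6 -3.9] w 0.412
toolx in deck [-0.073 -0.002 -0.997]
```

Call:
play_rows(
  commands=[
    {"fingers": 1,"tx": 0.003,"ty": 0,"tz": 0.0015,"ax": 0,"ay": 0,"az": 0},
    {"fingers": 1,"tx": 0.006,"ty": 0,"tz": 0.002,"ax": 0,"ay": 0,"az": 0},
    {"fingers": 1,"tx": 0.0085,"ty": 0,"tz": 0.002,"ax": 0,"ay": 0,"az": 0},
    {"fingers": 1,"tx": 0.0085,"ty": 0,"tz": 0.002,"ax": 0,"ay": 0,"az": 0},
  ],
)

```text
time_s: 17.3
tcp_pos: [0.552, -0.053, 0.1248]
ee_rot: [[0.431, -0.129, 0.893], [0.055, 0.992, 0.117], [-0.901, -0.001, 0.434]]
wrist_force: [3.5, 0.9, -2.2]
gripper_width: 0.41
```

```bash
python3 tip.py
```

```text
t 17.3 tip [-0.002  -0.0106 -0.0494] F deck [ 2.   0.4 -3.7] w 0.41
toolx in deck [-0.075 -0.002 -0.997]
```

Call:
play_rows(
  commands=[
    {"fingers": 1,"tx": 0.001,"ty": 0,"tz": 0.0005,"ax": 0,"ay": 0,"az": 0},
    {"fingers": 1,"tx": 0.002,"ty": 0,"tz": 0.001,"ax": 0,"ay": 0,"az": 0},
    {"fingers": 1,"tx": 0.002,"ty": 0,"tz": 0.001,"ax": 0,"ay": 0,"az": 0},
  ],
)

```text
time_s: 17.55
tcp_pos: [0.5528, -0.0529, 0.1243]
ee_rot: [[0.43, -0.129, 0.893], [0.055, 0.992, 0.117], [-0.901, -0.001, 0.434]]
wrist_force: [-1.3, 0.1, 3.4]
gripper_width: 0.412
```

```bash
python3 tip.py
```

```text
t 17.55 tip [-0.0016 -0.0107 -0.0503] F deck [0.5 0.2 3.6] w 0.412
toolx in deck [-0.075 -0.002 -0.997]
```

The notch floor is felt at −50.3 mm (+3.6 N), matching the 50 mm given. Releasing with a partial opening, then backing off along the tool axis.

Call:
play_rows(
  commands=[
    {"fingers": -0.4,"tx": 0,"ty": 0,"tz": 0,"ax": 0,"ay": 0,"az": 0},
    {"fingers": -0.4,"tx": 0,"ty": 0,"tz": 0,"ax": 0,"ay": 0,"az": 0},
    {"fingers": -0.4,"tx": 0,"ty": 0,"tz": 0,"ax": 0,"ay": 0,"az": 0},
    {"fingers": -0.4,"tx": 0,"ty": 0,"tz": 0,"ax": 0,"ay": 0,"az": 0},
    {"fingers": -0.4,"tx": 0,"ty": 0,"tz": 0,"ax": 0,"ay": 0,"az": 0},
  ],
)

```text
time_s: 17.97
tcp_pos: [0.5534, -0.0528, 0.1243]
ee_rot: [[0.431, -0.129, 0.893], [0.055, 0.992, 0.117], [-0.901, -0.001, 0.435]]
wrist_force: [-0.2, -0.8, 0.2]
gripper_width: 0.663
```

Call:
play_rows(
  commands=[
    {"fingers": -0.4,"tx": -0.01,"ty": 0,"tz": 0,"ax": 0,"ay": 0,"az": 0},
    {"fingers": -0.4,"tx": -0.02,"ty": 0,"tz": 0,"ax": 0,"ay": 0,"az": 0},
    {"fingers": -0.4,"tx": -0.04,"ty": 0,"tz": 0,"ax": 0,"ay": 0,"az": 0},
    {"fingers": -0.4,"tx": -0.06,"ty": 0,"tz": 0,"ax": 0,"ay": 0,"az": 0},
    {"fingers": -0.4,"tx": -0.06,"ty": 0,"tz": 0,"ax": 0,"ay": 0,"az": 0},
  ],
)

```text
time_s: 18.38
tcp_pos: [0.535, -0.055, 0.1688]
ee_rot: [[0.437, -0.13, 0.89], [0.056, 0.992, 0.117], [-0.898, -0.001, 0.441]]
wrist_force: [0.5, -0.2, 0.6]
gripper_width: 0.698
```

Call:
play_rows(
  commands=[
    {"fingers": -0.4,"tx": -0.04,"ty": 0,"tz": 0,"ax": 0,"ay": 0,"az": 0},
    {"fingers": -0.4,"tx": -0.08,"ty": 0,"tz": 0,"ax": 0,"ay": 0,"az": 0},
    {"fingers": -0.4,"tx": -0.12,"ty": 0,"tz": 0,"ax": 0,"ay": 0,"az": 0},
    {"fingers": -0.4,"tx": -0.12,"ty": 0,"tz": 0,"ax": 0,"ay": 0,"az": 0},
    {"fingers": -0.4,"tx": -0.12,"ty": 0,"tz": 0,"ax": 0,"ay": 0,"az": 0},
  ],
)

```text
time_s: 18.8
tcp_pos: [0.4957, -0.06, 0.2482]
ee_rot: [[0.436, -0.129, 0.891], [0.056, 0.992, 0.116], [-0.898, -0.001, 0.44]]
wrist_force: [-0.5, 0.1, -1.2]
gripper_width: 0.696
```

Run:
```python
from station import r,viewer,spotter
from h import *
from fit import Rd
s=r.sense();print(s["time_s"],s["tcp_pos"],s["wrist_force"],s["gripper_width"])
T=viewer.capture("top");S=viewer.capture("side");R=Rd(.1309);o=np.array([.5621,-.0411,.097])
im=np.zeros((600,800,3),np.uint8)
for p,o2,dx in((T,(300,180),0),(S,(280,180),400)):
    w=cv2.convertScaleAbs(crop(p,o2[0],o2[1],o2[0]+100,o2[1]+150,4),alpha=1.6,beta=15)
    for z in(.035,.075):
        q=np.array([o+R@np.array([a*.013,-.0107+b*.018,z]) for a,b in((1,1),(1,-1),(-1,-1),(-1,1))])
        cv2.polylines(w,[((proj(p,q)-o2)*4).astype(int)],True,(0,255,255),1)
    im[:,dx:dx+400]=w
cv2.imwrite("pics/f1.png",im)
print("pred",proj(T,o+R@np.array([0,-.0107,.055])),proj(S,o+R@np.array([0,-.0107,.055])))
for n in("key_grip","cup","spatula","tin","brick","mould","torch"):
  for p in(T,S):print(n,[(np.round(q["uv"]).tolist(),round(q["score"],2)) for q in spotter.find_in(n,p)])
```

```text
18.8 [ 0.4956621  -0.05999114  0.24822541] [-0.53264932  0.14302907 -1.24360503] 0.6957362772706693
pred [[356.14770304 242.27489959]] [[304.60611914 259.37380383]]
key_grip [([485.0, 215.0], 0.98), ([479.0, 320.0], 0.95), ([356.0, 238.0], 0.76), ([179.0, 265.0], 0.19)]
key_grip [([242.0, 378.0], 0.98), ([346.0, 370.0], 0.68), ([305.0, 266.0], 0.64)]
cup []
cup [([232.0, 230.0], 0.55)]
spatula [([354.0, 365.0], 0.59), ([356.0, 238.0], 0.47), ([341.0, 219.0], 0.28)]
spatula [([221.0, 309.0], 0.62)]
tin [([176.0, 263.0], 0.94), ([280.0, 149.0], 0.36)]
tin [([284.0, 172.0], 0.56)]
brick [([406.0, 154.0], 0.73)]
brick [([402.0, 327.0], 0.86), ([304.0, 267.0], 0.17), ([323.0, 281.0], 0.16)]
mould [([280.0, 147.0], 0.76)]
mould [([390.0, 231.0], 0.69)]
torch [([149.0, 177.0], 0.74)]
torch [([348.0, 145.0], 0.68)]
```

View pics/f1.png

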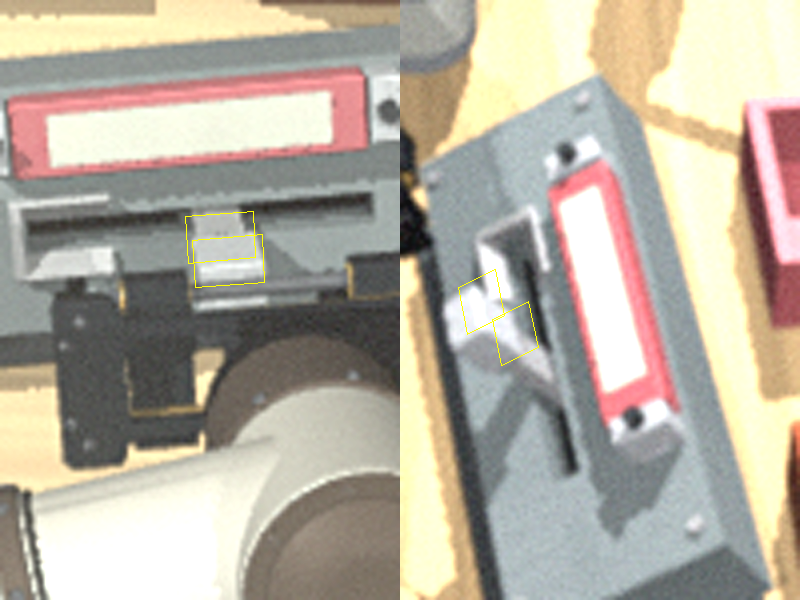

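The key stands in the slit: grip near (475,315) and blade entering at about (553,400) in the side crop. It looks slightly leaned compared with my outline. I'll back the arm well clear and fit the key's pose to its silhouettes.

Call:
play_rows(
  commands=[
    {"fingers": -0.4,"tx": -0.05,"ty": -0.03,"tz": -0.02,"ax": 0,"ay": 0,"az": 0},
    {"fingers": -0.4,"tx": -0.1,"ty": -0.07,"tz": -0.04,"ax": 0,"ay": 0,"az": 0},
    {"fingers": -0.4,"tx": -0.13,"ty": -0.1,"tz": -0.06,"ax": 0,"ay": 0,"az": 0},
    {"fingers": -0.4,"tx": -0.14,"ty": -0.12,"tz": -0.08,"ax": 0,"ay": 0,"az": 0},
    {"fingers": -0.4,"tx": -0.14,"ty": -0.12,"tz": -0.08,"ax": 0,"ay": 0,"az": 0},
  ],
)

```text
time_s: 20.02
tcp_pos: [0.4067, -0.1652, 0.3176]
ee_rot: [[0.437, -0.124, 0.891], [0.052, 0.992, 0.113], [-0.898, -0.003, 0.44]]
wrist_force: [-0.2, 0.9, -0.8]
gripper_width: 0.703
```

```bash
cat > kfit.py <<'E'
from station import r,viewer,spotter
from h import *
from fit import Rd
from scipy.optimize import differential_evolution as DE
from scipy.spatial.transform import Rotation as Ro
s=r.sense();print(s["time_s"],s["tcp_pos"],s["wrist_force"])
T=viewer.capture("top");S=viewer.capture("side");R=Rd(.1309);o=np.array([.5621,-.0411,.097])
def best(p,c):
    L=[m for m in spotter.silhouettes("key_grip",p) if np.hypot(*(np.array(m["uv"])-c))<20];print([ (m["uv"],m["region"].sum(),m["score"]) for m in L]);return L[0]["region"] if L else None
MT,MS=best(T,(356,240)),best(S,(305,264))
box=lambda hx,hy,z0,z1:np.array([(a*hx,b*hy,z) for a in(1,-1) for b in(1,-1) for z in(z0,z1)])
K=[box(.013,.018,.085,.125)]
def draw(p,q):
    P=Ro.from_euler("xy",q[2:4],degrees=True)
    im=np.zeros((480,640),np.uint8)
    t=np.array([q[0],q[1],q[4]])
    # blade only above the face
    k=max(0,-t[2]/np.cos(np.radians(np.hypot(q[2],q[3]))))
    for b in K+[box(.006,.013,min(k,.08),.085)]:
        X=o+(t+P.apply(b))@R.T
        cv2.fillConvexPoly(im,cv2.convexHull((proj(p,X)*16).round().astype(np.int32)),1,shift=4)
    return im.astype(bool)
def cost(q):
    c=0
    for p,m in((T,MT),(S,MS)):
        if m is None: continue
        d=draw(p,q);c+=1-(d&m).sum()/max(1,(d|m).sum())
    return c
f=DE(cost,[(-.006,.006),(-.05,.02),(-20,20),(-20,20),(-.052,-.025)],seed=1,maxiter=60,popsize=12,tol=1e-4)
print("tip x,y,leanx,leany,z",f.x.round(4),"cost",f.fun,"axis angle",np.degrees(np.arccos(np.cos(np.radians(f.x[2]))*np.cos(np.radians(f.x[3])))))
f2=cost([0,-.0107,0,0,-.05]);print("nominal cost",f2)
E
python3 kfit.py
```

```text
20.0167 [ 0.40665173 -0.16517188  0.31763245] [-0.21922237  0.92901582 -0.8347555 ]
[([356.4, 243.8], np.int64(424), 0.57)]
[([305.5, 269.1], np.int64(408), 0.68)]
tip x,y,leanx,leany,z [ 4.9000e-03 -1.6500e-02 -2.4593e+00 -8.9388e+00 -5.1800e-02] cost 0.3112424265090882 axis angle 9.268281454849593
nominal cost 0.8432036033605385
```

Run:
```python
from station import r,viewer,job,spotter
import numpy as np
for n in("top","side"):
    p=viewer.capture(n)
    for k in("cup","spatula"):print(n,k,[(np.round(q["uv"]).tolist(),round(q["score"],2)) for q in spotter.find_in(k,p)][:2])
print(r.sense()["time_s"],job.finish_job())
```

```text
top cup [([262.0, 331.0], 0.56)]
top spatula [([399.0, 288.0], 0.58)]
side cup [([326.0, 282.0], 0.68), ([240.0, 225.0], 0.67)]
side spatula [([219.0, 306.0], 0.81), ([239.0, 225.0], 0.26)]
the job is handed in; nothing more can be done
20.5167 None
```

The key is standing released in the notch, with its blade resting on the notch floor, and the job was handed in at 20.5 s. No verdict came back.

**What I did**
- **Grasp:** I took the smaller grey key from the wooden holder. The first try closed above the grip without touching it, because the fingers sit higher than the nominal grasp point. A lower retry closed on 36 mm, which is the grip's size.
- **Entry:** With the tool exactly square to the face, joint 5 hit its range limit. I leaned the tool about 4° within the slit's clearance and felt the bar at about −31 mm, at y ≈ 60 mm.
- **Draw:** I drew the key along the slit with about 8 N on the bar until the bar's push vanished at y ≈ −11 mm. I then lowered it to the notch floor, felt at −50.3 mm (50 mm expected), opened the jaws and backed well clear.

**Last checks**
- **Depth and position:** A fit to the key's outline in both cameras put the tip at about −52 mm, y ≈ −16 mm. That depth sat at the edge of what I let the fit search.
- **Lean:** The fit gave about 9° against the 14° limit. The slit's walls should hold it to about 7°, so the fit is not exact.
- **Forces:** At the readings after each move the wrist force stayed around 10 N or less, far below the 60 N limit.
- **Bystanders:** The tin, brick, mould box, torch and cup were found within a few pixels of where they started.
- **Spatula not confirmed:** The network's spatula position disagreed with the start in both views, most likely because the arm hid part of it. The tool never went down near it, but I could not confirm it is unmoved.

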